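# Make up the finishing kit from the carver's carousel and finish rack

### The job

Make up the finishing kit for a carved box: first put every brass foot and walnut knob that is on the parts carousel into the green tray, turning the carousel by its bar so that each bin comes to the opening in the clear hood; then take the yellow-lidded wax tin out from behind the jar in the rack and stand it upright in the tray as well. Stand the jar you moved back upright in its own lane, and leave the carousel with its pale wooden cover squarely in the opening. Leave everything else where it is.

Things in the scene. Friction and masses are not known exactly. Their poses are not given: they have to be found in the camera images.
- carousel_base: fixed foot and hood of the parts carousel. Origin on the bench on the turning axis, z up; its -x axis points out through the middle of the opening. The clear plastic hood is a disc of radius 168 mm at height 67 to 71 mm that covers all round the axis except a 100 degree wedge (50 degrees either side of -x) with brass-striped edges; through this wedge a bin is reached from above
- opening (a point): fixed point in the middle of the hood's opening, 100 mm from the turning axis, at the height of the bin floor (32 mm)
- carousel (a joint): turning angle of the wooden turntable about the vertical axis, rad, positive counter-clockwise seen from above, 0 at the start wherever the turntable stands, no stops within +-12; it turns with light friction (about 0.12 N m) and stays where it is left. Turntable radius 153 mm; four quarters divided by walls 4 mm thick; bin floor at height 32 mm, dividers, outer rim and the round hub (radius 45 mm) only up to 46 mm, so that parts stand 14 mm proud of them
- knob (a point): centre of the dark wooden turning bar above the hood, on the turning axis: bar 70 mm long, 16 mm thick, height 80 to 114 mm above the bench; grip it across its thickness from above and turn. This point has the turntable's axes: x along the bar, z up. Seen in this frame the cover lies in direction -x, the brass bin +y, the spare bin with dark screws +x (not needed), the walnut bin -y
- cover (a point): middle of the pale wooden cover that closes one quarter of the turntable (top at height 62 mm), 100 mm from the axis; the cover is squarely in the opening when this point is straight below or above the opening point
- brass_bin (a point): middle of the floor of the bin for the brass feet, 100 mm from the axis, turns with the turntable
- walnut_bin (a point): middle of the floor of the bin for the walnut knobs, 100 mm from the axis, turns with the turntable
- foot1: brass furniture foot, upright cylinder 34 mm diameter, 28 mm high, 50 g; origin at the centre of its underside, z its axis. May be absent
- foot2: brass furniture foot, upright cylinder 34 mm diameter, 28 mm high, 50 g; origin at the centre of its underside, z its axis. May be absent
- foot3: brass furniture foot, upright cylinder 34 mm diameter, 28 mm high, 50 g; origin at the centre of its underside, z its axis. May be absent
- knob1: dark walnut drawer knob, round, 34 mm greatest diameter (9 to 22 mm up), 28 mm high, grips like a 34 mm cylinder, 30 g; origin at the centre of its underside, z its axis. May be absent
- knob2: dark walnut drawer knob, round, 34 mm greatest diameter (9 to 22 mm up), 28 mm high, grips like a 34 mm cylinder, 30 g; origin at the centre of its underside, z its axis. May be absent
- kit_tray: green open tray, fixed to the bench, 250 mm (x) by 160 mm (y), 35 mm high, walls and floor 5 mm thick; origin at the centre of its underside
- kit_tray_in (a point): centre of the tray's inner floor (inside 240 by 150 mm), axes as the tray's
- rack: fixed wooden rack, 200 mm (x) by 198 mm (y), with two lanes along x, each 66 mm wide, centred at y = +50 mm (left) and y = -50 mm (right) in its frame; origin at the centre of its underside. Lane floor at height 12 mm, walls up to 62 mm (outer walls 16 mm thick, middle wall 34 mm), a 10 mm end wall at +x, open at the front (-x). In each lane stands a jar in front (around x = -55 mm) and a tin close behind it (around x = +10 mm); the tins swap lanes from start to start
- jar_a: amber jar with black lid and paper label, straight cylinder 58 mm diameter, 98 mm high, 0.3 kg, origin at the centre of its underside; belongs in the left lane (+y)
- jar_b: blue jar with white lid and paper label, straight cylinder 58 mm diameter, 98 mm high, 0.3 kg, origin at the centre of its underside; belongs in the right lane (-y)
- tin_wax: wax tin with a yellow lid, cylinder 58 mm diameter, 45 mm high (lower than the lane walls), 0.15 kg, origin at the centre of its underside. Before it, once the jar is gone, and behind it (51 mm) there is room for a finger each
- tin_stain: tin with a red lid, same size as the wax tin, not needed
- carving: bystander: small carved wooden flower on a round base, 60 mm wide, 70 mm high, beyond the tray
- chisel: bystander: chisel with wooden handle, 260 mm long, lying on the bench beyond the tray
- glue: bystander: white glue bottle with red cap, 50 mm diameter, 120 mm high, beyond the rack
Not all that is in view belongs to the job. What is meant by the jar_a is not turquoise, and is the larger of those in its own colour.

How it is judged:
On the way, in this order (a step that is already met when the one before it is completed fails the run):
1. every brass foot and walnut knob that is present lies in the tray (x of foot1 in the frame of kit_tray_in between -0.12 and 0.12 m and y of foot1 in the frame of kit_tray_in between -0.075 and 0.075 m and z of foot1 in the frame of kit_tray_in between -0.006 and 0.022 m and x of foot2 in the frame of kit_tray_in between -0.12 and 0.12 m and y of foot2 in the frame of kit_tray_in between -0.075 and 0.075 m and z of foot2 in the frame of kit_tray_in between -0.006 and 0.022 m and x of foot3 in the frame of kit_tray_in between -0.12 and 0.12 m and y of foot3 in the frame of kit_tray_in between -0.075 and 0.075 m and z of foot3 in the frame of kit_tray_in between -0.006 and 0.022 m and x of knob1 in the frame of kit_tray_in between -0.12 and 0.12 m and y of knob1 in the frame of kit_tray_in between -0.075 and 0.075 m and z of knob1 in the frame of kit_tray_in between -0.006 and 0.022 m and x of knob2 in the frame of kit_tray_in between -0.12 and 0.12 m and y of knob2 in the frame of kit_tray_in between -0.075 and 0.075 m and z of knob2 in the frame of kit_tray_in between -0.006 and 0.022 m), for 0.2 s.
2. the wax tin stands upright in the tray too (x of tin_wax in the frame of kit_tray_in between -0.12 and 0.12 m and y of tin_wax in the frame of kit_tray_in between -0.075 and 0.075 m and z of tin_wax in the frame of kit_tray_in between -0.006 and 0.022 m and z of tin_wax in the frame of kit_tray_in below 0.008 m and angle between tin_wax's own z axis and vertical below 0.15 rad), for 0.2 s.
At the end, for the whole second after the job is handed in: Every foot and knob present lies on the tray floor (under 22 mm above it); the wax tin stands in the tray (tilt under 0.15 rad); both jars stand in their own lanes (within 12 mm of its middle, tilt under 0.12 rad); the cover is within 25 mm of the middle of the opening; at rest (all of step 1 and all of step 2 and x of jar_a in the frame of rack between -0.095 and 0.065 m and y of jar_a in the frame of rack between 0.038 and 0.062 m and z of jar_a in the frame of rack between 0.004 and 0.02 m and angle between each of jar_a, jar_b's own z axis and vertical below 0.12 rad and linear speed of each of jar_a, jar_b, tin_wax below 0.03 m/s and x of jar_b in the frame of rack between -0.095 and 0.065 m and y of jar_b in the frame of rack between -0.062 and -0.038 m and z of jar_b in the frame of rack between 0.004 and 0.02 m and horizontal distance between cover and opening below 0.025 m); the robot touches nothing.
It fails at once if the carved flower is displaced by more than 4 cm (distance of carving from where it was at the start of the episode above 0.04 m).
It fails at once if the chisel is displaced by more than 4 cm (distance of chisel from where it was at the start of the episode above 0.04 m).
It fails at once if the glue bottle is displaced by more than 4 cm (distance of glue from where it was at the start of the episode above 0.04 m).
It fails at once if the red-lidded tin is displaced by more than 4 cm (distance of tin_stain from where it was at the start of the episode above 0.04 m).
Of foot1, foot2, foot3, knob1, knob2 only 2 to 4 are there at a start; the rules pass over those that are not, and their reading is None.
At some moment in a run one of foot1, foot2, foot3, knob1, knob2 may be knocked a few centimetres aside while the robot is not near it.
It also fails if it takes over 210 s, if anything falls off the work surface, if the arm or the gripper's body presses on something with over 40 N, if the wrist force passes 120 N, or if a joint passes its speed limit or range.

### The arm

A 7-joint arm with a two-finger parallel gripper is mounted at the origin on the work surface. World frame = base frame: x ahead of the robot, y to its left, z up, the work surface at z = 0. Lengths are in m, angles in rad, forces in N, time in s.
With the tool pointing down it reaches from about 0.4 to 0.85 m from the base axis. Payload 4.5 kg.
Tool frame: the origin (TCP) lies at the very end of the fingers, on their centre line; the grasp point (between the pads) lies 19 mm behind it (r.pinch_z is the distance from the TCP to the grasp point, in m); z points along the fingers, y is the line along which they close (so a half turn about z gives the same grasp; the last joint's range is limited). The gripper opens to 88 mm and grips with 3 to 60 N. Pads are 18 mm wide; open, the fingers measure 123 mm over their backs; the gripper's body (75 mm by 187 mm) begins 45 mm behind the grasp point.
Start: joints at [1.229, 0.689, -0.195, 1.565, 0.157, 0.902, -0.215], TCP at [0.229, -0.581, 0.239] pointing down, gripper open.
Joint ranges: [-3.01, 3.01], [-0.46, 2.08], [-1.47, 1.51], [0.13, 2.56], [-1, 4.14], [0.04, 2.09], [-2.66, 2.66]. Speed limits (rad/s): [2.57, 2.57, 3.14, 3.14, 3.14, 3.14, 3.14].

### API

Orientations are given as a unit quaternion [x, y, z, w].
In Python, from plant import r, cams gives the robot as it stands.
- The arm moves only by the shell command python3 -m pendant 'ROWS' [FORCE]. ROWS is JSON, a list of rows, each a list of 3 entries, a list of its own where there are three numbers: the closure, from -1 (fully open) to 1 (shut), then the shift along the tool's x, y, z in mm, then the turn, a rotation vector about the tool's x, y, z in degrees. A call has 1 to 8 rows; each row shifts and turns the commanded pose from where the row before left it, along the tool's axes as they then stand; what a row does not reach is not made up. A row lasts 1/8 s, in which the tool goes at most 62.5 mm and 10.7 degrees, less where a joint would pass 70% of its speed; a pose out of reach is approached as far as the arm can. A call with a gripper value outside its range is refused whole. The fingers move at their own pace and stop on an object; FORCE is the grip in N (left out, the last holds). Time passes only in rows, so rows that do not move let the fingers close. It gives the time, the measured TCP pose, the force, the opening and the grip force at its end, in the units of the state.
- r.get_state(): the state, without advancing time (a new reading comes with each control period).
- cams.snapshot(name): name is "scene" or "top" or "wrist"; returns a dict with "img" (384x512x3 uint8, red, green, blue), "camera_matrix" (3x3 intrinsics, pixels), "D" ([k1, k2, p1, p2, k3] as OpenCV has them; the pictures are not rectified), "camera_from_world" (4x4, takes a point from world to camera coordinates); the wrist camera has in their place "tool_from_camera" (4x4, takes a point from camera to tool coordinates, whose origin is the TCP and whose axes are the flange's). Camera axes: x right, y up, looking along -z (the intrinsics and any distortion apply to the point x, -y, -z); pixel columns grow to the right and rows downward; lengths in m; the calibration is good to about 2 mm. A picture is of the moment at which its call begins: read the wrist's pose just before it. There is no depth.
- r.finish_job(): hands the job in; it is judged then, once.
The state is a dict: "clock": time; "q": joint angles; "qd": joint speeds; "joint_torque": joint torques, N m; "tool_pos": TCP position; "eef_rot": TCP orientation; "contact_force": force on the tool from outside, world axes, zero at the start; "moment": the same for the moment, N m; "opening": opening from 0.0 (shut) to 1.0 (fully open); "finger_force": force on a finger pad.
Only numpy, scipy, OpenCV 4.12 (cv2) and the standard library are available. Lean on these libraries where they do the work, as an engineer would, in place of code of your own. Each camera call takes 0.05 s, during which the arm holds its last target. There are 200 camera calls.

## Working session

There is one attempt and no reset: what is moved stays moved. The work goes in short steps, Python scripts to look and compute and a shell command to move; the robot and the scene stay as the last step left them, time stands still between calls to the robot, and variables do not carry over. Pictures are saved under pics/ and viewed, at most 14 in all, crops included, and the job is handed in when it is done.

```bash
mkdir -p pics; ls; cat > h.py <<'E'
import numpy as np, cv2, json
from plant import r, cams
from scipy.spatial.transform import Rotation as R
def snap(n,f=None):
    st=r.get_state(); s=cams.snapshot(n)
    if 'camera_from_world' in s: C=np.array(s['camera_from_world'])
    else:
        T=np.eye(4);T[:3,:3]=R.from_quat(st['eef_rot']).as_matrix();T[:3,3]=st['tool_pos']
        C=np.linalg.inv(T@np.array(s['tool_from_camera']))
    s['C']=C
    if f: cv2.imwrite('pics/'+f,s['img'][:,:,::-1])
    return s
def ray(s,uv):
    p=cv2.undistortPoints(np.array(uv,float).reshape(-1,1,2),np.array(s['camera_matrix'],float),np.array(s['D'],float))[:,0]
    d=np.c_[p[:,0],-p[:,1],-np.ones(len(p))]
    C=s['C']; return -C[:3,:3].T@C[:3,3], d@C[:3,:3]
def plane(s,uv,z):
    o,d=ray(s,uv); return o+d*((z-o[2])/d[:,2])[:,None]
def proj(s,P):
    P=np.atleast_2d(P); c=P@s['C'][:3,:3].T+s['C'][:3,3]
    c=c*[1,-1,-1]
    return cv2.projectPoints(c,np.zeros(3),np.zeros(3),np.array(s['camera_matrix'],float),np.array(s['D'],float))[0][:,0]
E
python3 - <<'E'
from h import *
a=snap('scene','scene0.png');b=snap('top','top0.png')
for s in (a,b): print(np.round(ray(s,[[256,192]])[0],3), np.round(plane(s,[[0,0],[511,0],[511,383],[0,383]],0),2).tolist())
st=r.get_state();print(r.pinch_z,st)
E
```

```text
pics
[0.957 0.697 1.128] [[1.01, -1.68, 0.0], [-1.15, -0.44, 0.0], [0.28, 0.77, 0.0], [1.36, 0.14, 0.0]]
[0.443 0.037 1.138] [[1.08, 0.79, 0.0], [1.11, -0.71, 0.0], [0.03, -0.66, 0.0], [0.01, 0.7, 0.0]]
0.0187 {'clock': 0.1, 'q': array([ 1.22879357,  0.68993463, -0.19453759,  1.56623071,  0.15730609,
        0.90255639, -0.21506689]), 'qd': array([ 0.00050835, -0.00338105, -0.00098201, -0.00115078,  0.00103607,
        0.00117437, -0.00117076]), 'joint_torque': array([-3.13900397e-03, -5.28497064e+01, -1.27158064e+00, -1.53836256e+01,
       -5.25970850e-02,  2.03648138e-03,  3.57465115e-05]), 'tool_pos': array([ 0.22913531, -0.58085218,  0.23797165]), 'eef_rot': array([ 9.82386315e-01,  1.86859236e-01, -2.22817825e-04, -8.38761880e-04]), 'contact_force': array([0.14362497, 0.78776517, 0.80377296]), 'moment': array([-0.01715379, -0.0116369 , -0.0408132 ]), 'finger_force': 0.0, 'opening': 1.0001893698340767}
```

View pics/scene0.png

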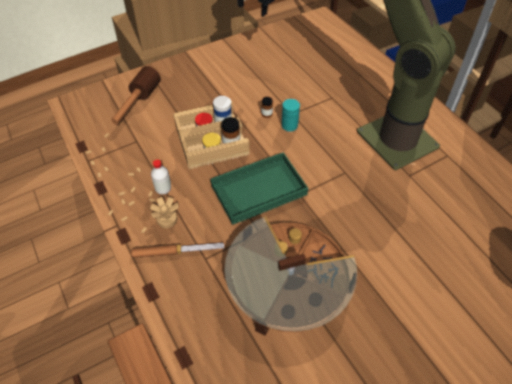

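View pics/top0.png

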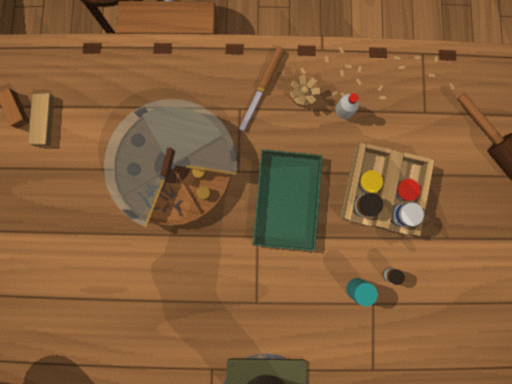

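The overview shows the carousel at top-view (170,163), the tray at (288,200) and the rack at (390,190). The yellow tin is at (371,181), behind the black-lidded jar at (369,205). Next I'll enlarge the carousel and the rack.

```bash
python3 - <<'E'
import cv2
a=cv2.imread('pics/top0.png'); 
c=cv2.resize(a[90:240,95:330],None,fx=3.4,fy=3.4,interpolation=cv2.INTER_CUBIC); cv2.imwrite('pics/c1.png',c)
c=cv2.resize(a[130:250,240:440],None,fx=4,fy=4,interpolation=cv2.INTER_CUBIC); cv2.imwrite('pics/c2.png',c)
E
```

```text
(no output)
```

View pics/c1.png

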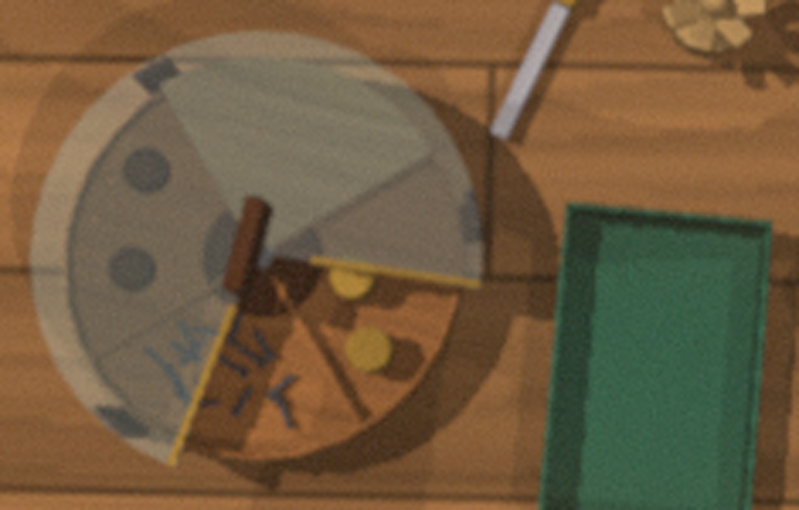

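View pics/c2.png

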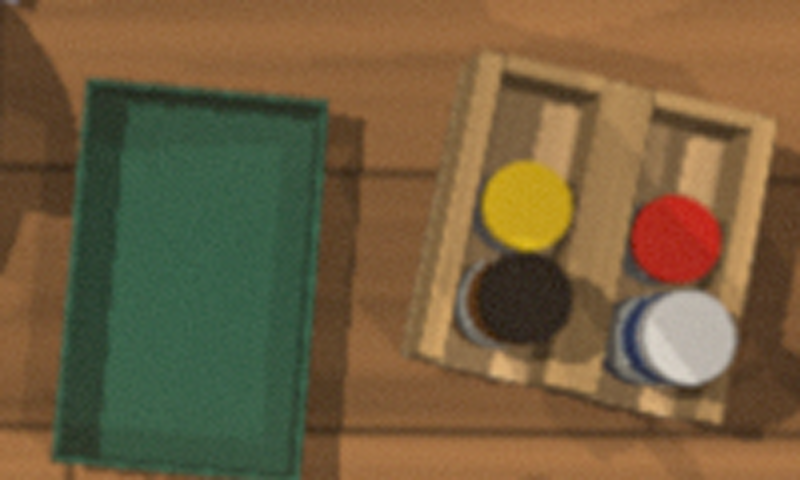

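```bash
cat > m.py <<'E'
from h import *
s=snap('top')
def c1(*p): return np.array(p)/3.4+[95,90]
def c2(*p): return np.array(p)/4+[240,130]
e=plane(s,c1((480,287),(172,463)),.071); print('hood tips',e.round(3).tolist(), np.linalg.norm(e[0]-e[1]), '2*168*sin50=',.336*np.sin(np.radians(50)))
m=e.mean(0)[:2]; d=(e[1]-e[0])[:2]; n=np.array([-d[1],d[0]])/np.linalg.norm(d)
for sg in (1,-1): 
    ax=m+sg*n*.168*np.cos(np.radians(50)); print('axis cand',ax.round(4),'open dir deg',np.degrees(np.arctan2(*(m-ax)[::-1])))
b=plane(s,c1((259,203),(237,290),(270,205),(243,200)),.114); print('bar top',b.round(3).tolist())
dv=plane(s,c1((285,285),(362,415),(165,90),(435,158),(100,360)),.046);print('dividers',dv.round(3).tolist())
f=plane(s,c1((368,349),(350,277)),.06);print('feet',f.round(3).tolist())
f=plane(s,c1((148,170),(132,268)),.06);print('knobs',f.round(3).tolist())
t=plane(s,c2((90,82),(327,102),(300,478),(55,460)),.035);print('tray',t.round(3).tolist(),t.mean(0).round(3))
k=plane(s,c2((480,55),(775,120),(720,422),(420,355)),.062);print('rack',k.round(3).tolist(),k.mean(0).round(3))
print('tins',plane(s,c2((527,206),(676,240)),.057).round(3).tolist(),'jars',plane(s,c2((525,298),(688,338)),.11).round(3).tolist())
E
python3 m.py
```

```text
hood tips [[0.571, 0.084, 0.071], [0.438, 0.306, 0.071]] 0.25881921594652096 2*168*sin50= 0.25739093288797665
axis cand [0.412  0.1393] open dir deg 30.87974461004177
axis cand [0.5974 0.2502] open dir deg -149.12025538995823
bar top [[0.624, 0.24, 0.114], [0.561, 0.254, 0.114], [0.622, 0.232, 0.114], [0.626, 0.252, 0.114]]
dividers [[0.573, 0.232, 0.046], [0.476, 0.171, 0.046], [0.722, 0.33, 0.046], [0.672, 0.121, 0.046], [0.514, 0.37, 0.046]]
feet [[0.525, 0.166, 0.06], [0.578, 0.181, 0.06]]
knobs [[0.657, 0.336, 0.06], [0.583, 0.345, 0.06]]
tray [[0.639, 0.018, 0.035], [0.629, -0.137, 0.035], [0.386, -0.12, 0.035], [0.395, 0.037, 0.035]] [ 0.512 -0.05   0.035]
rack [[0.657, -0.231, 0.062], [0.618, -0.423, 0.062], [0.425, -0.383, 0.062], [0.465, -0.191, 0.062]] [ 0.541 -0.307  0.062]
tins [[0.56, -0.261, 0.057], [0.54, -0.358, 0.057]] jars [[0.499, -0.245, 0.11], [0.476, -0.345, 0.11]]
```

```bash
cat >> h.py <<'E'
def to(x,y,z,yaw=None):
    st=r.get_state(); M=R.from_quat(st['eef_rot']).as_matrix(); p=np.array(st['tool_pos'])
    d=M.T@(np.array([x,y,z])-p)*1000
    cy=np.degrees(np.arctan2(M[1,0],M[0,0])); print('at',p.round(4),'yaw',round(cy,1),'q7',st['q'][6].round(2),'tilt',np.degrees(np.arccos(-M[2,2])).round(2),'t',round(st['clock'],2))
    print('first shift tool mm',d.round(1), '' if yaw is None else 'then turn tz %.1f'%(-((yaw-cy+180)%360-180)))
    if yaw is not None:
        print(' or turn first then shift',(R.from_euler('ZX',[yaw,180],degrees=True).as_matrix().T@(np.array([x,y,z])-p)*1000).round(1))
E
python3 -c "
from h import *
to(.596,.249,.2,167.6)"
```

```text
at [ 0.2292 -0.581   0.2381] yaw 21.5 q7 -0.22 tilt 0.08 t 0.15
first shift tool mm [ 645.8 -637.4   38.9] then turn tz -146.1
 or turn first then shift [-180.1  889.4   38.1]
```

```bash
python3 -m pendant '[[-1,[36,-36,0],[0,0,0]],[-1,[36,-36,0],[0,0,0]],[-1,[36,-36,0],[0,0,0]],[-1,[36,-36,0],[0,0,0]],[-1,[36,-36,0],[0,0,0]],[-1,[36,-36,0],[0,0,0]],[-1,[36,-36,0],[0,0,0]],[-1,[36,-36,0],[0,0,0]]]' 20
python3 -m pendant '[[-1,[0,0,0],[0,0,-10]],[-1,[0,0,0],[0,0,-10]],[-1,[0,0,0],[0,0,-10]],[-1,[0,0,0],[0,0,-10]],[-1,[0,0,0],[0,0,-10]],[-1,[0,0,0],[0,0,-10]],[-1,[0,0,0],[0,0,-10]],[-1,[0,0,0],[0,0,-10]]]'
python3 -m pendant '[[-1,[0,0,0],[0,0,-10]],[-1,[0,0,0],[0,0,-10]],[-1,[0,0,0],[0,0,-10]],[-1,[0,0,0],[0,0,-10]],[-1,[0,0,0],[0,0,-10]],[-1,[0,0,0],[0,0,-10]],[-1,[0,0,0],[0,0,-6]]]'
python3 -c "
from h import *
to(.596,.249,.2,167.6)"
```

```text
clock: 1.15
tool_pos: [0.3921, -0.2063, 0.2387]
eef_rot: [0.982, 0.187, 0.0, 0.0]
contact_force: [0.6, 0.6, -0.4]
opening: 0.998
finger_force: 0.0
clock: 2.15
tool_pos: [0.3915, -0.2078, 0.2387]
eef_rot: [0.63, 0.776, -0.0, -0.0]
contact_force: [-0.8, 0.5, 0.7]
opening: 1.004
finger_force: 0.0
clock: 3.02
tool_pos: [0.3914, -0.2079, 0.2385]
eef_rot: [0.107, 0.994, 0.0, -0.0]
contact_force: [0.2, -0.0, 0.5]
opening: 0.996
finger_force: 0.0
at [ 0.3914 -0.2079  0.2385] yaw 167.7 q7 1.0 tilt 0.02 t 3.02
first shift tool mm [-103.   490.    38.5] then turn tz 0.1
 or turn first then shift [-101.7  490.2   38.5]
```

```bash
python3 -m pendant '[[-1,[-11,54,4],[0,0,0]],[-1,[-11,54,4],[0,0,0]],[-1,[-11,54,4],[0,0,0]],[-1,[-11,54,4],[0,0,0]],[-1,[-11,54,4],[0,0,0]],[-1,[-11,54,4],[0,0,0]],[-1,[-11,54,4],[0,0,0]],[-1,[-11,54,4],[0,0,0]]]'
python3 -m pendant '[[-1,[-11,54,4],[0,0,0]],[-1,[0,0,0],[0,0,0]]]'
python3 - <<'E'
from h import *
s=snap('wrist','w1.png'); snap('top','t1.png')
to(.596,.249,.083,167.6)
E
```

```text
clock: 4.03
tool_pos: [0.5714, 0.1963, 0.2062]
eef_rot: [0.109, 0.994, -0.0, -0.0]
contact_force: [0.6, 0.3, 0.2]
opening: 1.001
finger_force: 0.0
clock: 4.28
tool_pos: [0.5927, 0.2509, 0.2022]
eef_rot: [0.106, 0.994, 0.002, -0.001]
contact_force: [-0.1, 0.3, -0.2]
opening: 1.002
finger_force: 0.0
at [0.5928 0.2452 0.202 ] yaw 167.6 q7 0.33 tilt 0.09 t 4.38
first shift tool mm [ -2.4   4.6 119. ] then turn tz -0.0
 or turn first then shift [ -2.3   4.4 119. ]
```

View pics/w1.png

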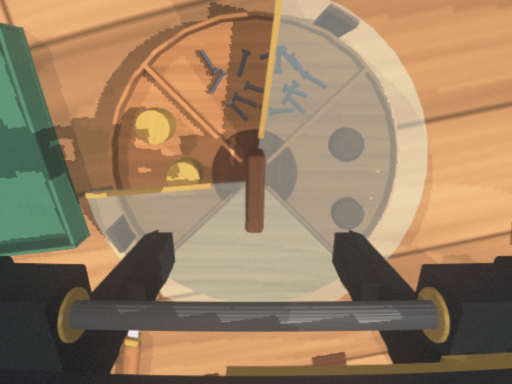

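The wrist view shows the bar from (257,150) to (254,232), the feet at (155,126) and (183,172), the knobs at (346,143) and (347,212), and nothing else in the bins.

```bash
python3 - <<'E'
from h import *
s=snap('wrist')
i=cv2.cvtColor(s['img'],cv2.COLOR_RGB2HSV)
print(ray(s,[[256,192]])[0].round(3))
b=plane(s,[[257,152],[255,230]],.114); print('bar',b.round(4).tolist(),b.mean(0).round(4))
print('hood pts',plane(s,[[280,2],[262,135],[88,195],[210,186]],.071).round(3).tolist())
print('feet',plane(s,[[153,126],[183,170]],.06).round(4).tolist(),'knobs',plane(s,[[346,143],[347,212]],.06).round(4).tolist())
to(.596,.249,.083,167.6)
E
```

```text
[0.511 0.263 0.348]
bar [[0.5594, 0.255, 0.114], [0.6258, 0.2388, 0.114]] [0.5926 0.2469 0.114 ]
hood pts [[0.45, 0.298, 0.071], [0.554, 0.261, 0.071], [0.574, 0.08, 0.071], [0.591, 0.202, 0.071]]
feet [[0.5247, 0.1619, 0.06], [0.5726, 0.1775, 0.06]] knobs [[0.5804, 0.3391, 0.06], [0.6529, 0.3315, 0.06]]
at [0.593  0.2439 0.2021] yaw 167.5 q7 0.33 tilt 0.12 t 4.42
first shift tool mm [ -1.9   5.9 119.1] then turn tz -0.1
 or turn first then shift [ -1.9   5.6 119.1]
```

```bash
python3 -m pendant '[[-1,[-1,2,40],[0,0,0]],[-1,[0,1,40],[0,0,0]],[-1,[0,0,39],[0,0,0]],[-1,[0,0,0],[0,0,0]],[1,[0,0,0],[0,0,0]],[1,[0,0,0],[0,0,0]],[1,[0,0,0],[0,0,0]],[1,[0,0,0],[0,0,0]]]' 20
python3 -c "
from h import *
to(.594,.247,.083,121)"
```

```text
clock: 5.42
tool_pos: [0.5951, 0.2482, 0.0844]
eef_rot: [0.109, 0.994, 0.0, 0.0]
contact_force: [-0.1, -0.2, -0.7]
opening: 0.568
finger_force: 0.0
at [0.5951 0.2482 0.0844] yaw 167.5 q7 0.23 tilt 0.06 t 5.42
first shift tool mm [ 0.9 -1.4  1.4] then turn tz 46.5
 or turn first then shift [-0.4 -1.6  1.4]
```

```bash
python3 -m pendant '[[1,[0,0,0],[0,0,0]],[1,[0,0,0],[0,0,0]],[1,[0,0,0],[0,0,0]],[1,[0,0,0],[0,0,0]],[1,[0,0,0],[0,0,0]]]' 20
python3 -m pendant '[[1,[0,0,0],[0,0,7]],[1,[0,0,0],[0,0,8]],[1,[0,0,0],[0,0,8]],[1,[0,0,0],[0,0,8]],[1,[0,0,0],[0,0,8]],[1,[0,0,0],[0,0,7]],[1,[0,0,0],[0,0,0]]]'
python3 -m pendant '[[-1,[0,0,0],[0,0,0]],[-1,[0,0,0],[0,0,0]],[-1,[0,0,0],[0,0,0]],[-1,[0,0,-30],[0,0,0]],[-1,[0,0,-40],[0,0,0]],[-1,[-30,0,-40],[0,0,0]],[-1,[-30,0,0],[0,0,0]],[-1,[0,0,0],[0,0,0]]]'
python3 - <<'E'
from h import *
s=snap('wrist','w2.png');to(.511,.199,.2,31)
E
```

```text
clock: 6.05
tool_pos: [0.5955, 0.2519, 0.084]
eef_rot: [0.108, 0.994, 0.004, 0.001]
contact_force: [2.6, 6.8, -5.1]
opening: 0.177
finger_force: 20.0
clock: 6.92
tool_pos: [0.5957, 0.2522, 0.084]
eef_rot: [0.488, 0.873, 0.004, -0.0]
contact_force: [3.5, 7.2, -5.1]
opening: 0.18
finger_force: 20.0
clock: 7.92
tool_pos: [0.6278, 0.1929, 0.1938]
eef_rot: [0.491, 0.871, -0.001, 0.001]
contact_force: [-0.6, 0.1, -1.5]
opening: 0.998
finger_force: 0.0
at [0.6264 0.1954 0.1934] yaw 121.4 q7 -0.25 tilt 0.06 t 7.97
first shift tool mm [ 63.2 -96.6  -6.5] then turn tz 90.4
 or turn first then shift [-97.  -62.5  -6.6]
```

View pics/w2.png

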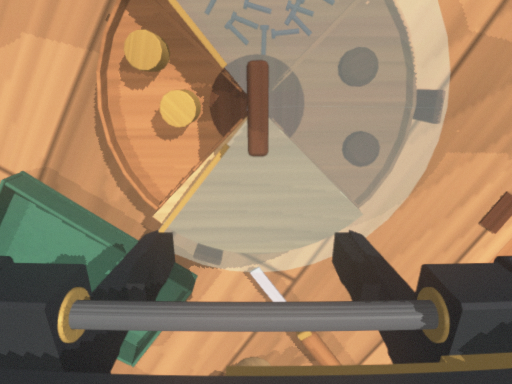

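Brass is now in the opening: feet tops at (143,48) and (178,108), bar from (258,60) to (259,155).

```bash
cat >> h.py <<'E'
def blobs(s,lo,hi,z,amin=150,box=None):
    m=cv2.inRange(cv2.cvtColor(s['img'],cv2.COLOR_RGB2HSV),np.array(lo),np.array(hi))
    if box: k=np.zeros_like(m);k[box[1]:box[3],box[0]:box[2]]=1;m*=k
    m=cv2.morphologyEx(m,cv2.MORPH_OPEN,np.ones((3,3)))
    n,l,st,c=cv2.connectedComponentsWithStats(m)
    for i in range(1,n):
        if st[i,4]>=amin: print('blob',c[i].round(0),st[i].tolist(),plane(s,[c[i]],z)[0].round(4))
E
python3 - <<'E'
from h import *
s=snap('wrist');t=snap('top','t2.png')
h=cv2.cvtColor(s['img'],cv2.COLOR_RGB2HSV);print(h[45,143],h[108,178],h[100,150],h[70,258])
for k,a in((s,200),(t,40)): blobs(k,(20,130,90),(34,255,255),.06,a,(0,0,300,200) if k is s else (95,90,240,240)); print()
b=plane(s,[[258,61],[259,155]],.114);print(b.mean(0).round(4), np.degrees(np.arctan2(*(b[1]-b[0])[1::-1])))
to(.511,.199,.2,31)
E
```

```text
[ 19 145 220] [ 20 140 229] [ 13 141 223] [ 10 132 118]
blob [178. 109.] [161, 94, 34, 32, 744] [0.5345 0.215  0.06  ]


[0.5944 0.2544 0.114 ] -57.69850586602713
at [0.6251 0.198  0.1933] yaw 121.6 q7 -0.25 tilt 0.1 t 8.07
first shift tool mm [ 60.6 -96.7  -6.5] then turn tz 90.6
 or turn first then shift [-97.3 -59.6  -6.7]
```

```bash
cat >> h.py <<'E'
def screw(x,y,z,yaw,N,frm=None):
    """N equal rows (shift then turn) reaching the pose; prints the row"""
    st=r.get_state(); M=R.from_quat(st['eef_rot']).as_matrix(); p=np.array(st['tool_pos'])
    cy=np.degrees(np.arctan2(M[1,0],M[0,0])); 
    if frm: p=np.array(frm[:3]);cy=frm[3]
    w=((yaw-cy+180)%360-180)/N
    S=sum(R.from_euler('ZX',[cy+k*w,180],degrees=True).as_matrix() for k in range(N))
    s=np.linalg.solve(S,np.array([x,y,z])-p)*1000
    print('at',p.round(4),'yaw',round(cy,1),'q7',st['q'][6].round(2),'t',round(st['clock'],2),'| %d x'%N,s.round(1),'tz %.2f'%-w,'len',np.linalg.norm(s).round(1))
E
python3 - <<'E'
from h import *
s=snap('wrist')
print(plane(s,[[178,108],[143,48]],.06).round(4).tolist())
fa=plane(s,[[178,108]],.06)[0]
screw(fa[0],fa[1],.15,31,10)
E
```

```text
[[0.5325, 0.2178, 0.06], [0.4832, 0.2469, 0.06]]
at [0.625  0.1984 0.1933] yaw 121.7 q7 -0.25 t 8.12 | 10 x [  0.5 -10.5   4.3] tz 9.07 len 11.4
```

```bash
python3 -m pendant '[[-1,[0.5,-10.5,4],[0,0,9]],[-1,[0.5,-10.5,4],[0,0,9]],[-1,[0.5,-10.5,4],[0,0,9]],[-1,[0.5,-10.5,4],[0,0,9]],[-1,[0.5,-10.5,4],[0,0,9]],[-1,[0.5,-10.5,4],[0,0,9]],[-0.32,[0.5,-10.5,4],[0,0,9]],[-0.32,[0.5,-10.5,4],[0,0,9]]]'
python3 -m pendant '[[-0.32,[0.5,-10.5,4],[0,0,9]],[-0.32,[0.5,-10.5,4],[0,0,9]],[-0.32,[0,0,0],[0,0,0]],[-0.32,[0,0,0],[0,0,0]]]'
python3 - <<'E'
from h import *
s=snap('wrist','w3.png')
screw(.533,.217,.038,31,3)
E
```

```text
clock: 9.12
tool_pos: [0.5461, 0.2021, 0.1613]
eef_rot: [0.909, 0.418, -0.0, -0.0]
contact_force: [-1.3, -0.5, 0.0]
opening: 0.798
finger_force: 0.0
clock: 9.62
tool_pos: [0.5333, 0.2165, 0.1537]
eef_rot: [0.962, 0.273, -0.0, 0.0]
contact_force: [0.3, -0.1, -0.2]
opening: 0.663
finger_force: 0.0
at [0.5336 0.2161 0.1537] yaw 31.7 q7 -1.61 t 9.68 | 3 x [-0.  -0.4 38.6] tz 0.22 len 38.6
```

View pics/w3.png

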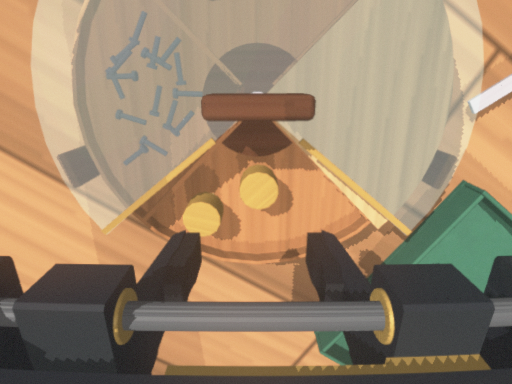

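Feet tops are at (258,190) and (202,216), under and to the left of the gripper.

```bash
python3 - <<'E'
from h import *
s=snap('wrist')
f=plane(s,[[259,190],[202,217]],.06);print(f.round(4).tolist(), plane(s,[[258,96]],.114).round(4))
screw(*f[0][:2],.038,31,3)
E
```

```text
[[0.5367, 0.2119, 0.06], [0.4896, 0.2409, 0.06]] [[0.6018 0.2544 0.114 ]]
at [0.5337 0.2159 0.1538] yaw 31.6 q7 -1.61 t 9.72 | 3 x [ 0.2  1.7 38.6] tz 0.20 len 38.6
```

```bash
python3 -m pendant '[[-0.32,[0,1,38],[0,0,0]],[-0.32,[0,1,39],[0,0,0]],[-0.32,[0,0,38],[0,0,0]],[-0.32,[0,0,0],[0,0,0]],[1,[0,0,0],[0,0,0]],[1,[0,0,0],[0,0,0]],[1,[0,0,0],[0,0,0]],[1,[0,0,0],[0,0,0]]]' 15
python3 -m pendant '[[1,[0,0,0],[0,0,0]],[1,[0,0,-20],[0,0,0]],[1,[0,0,-40],[0,0,0]],[1,[0,0,-40],[0,0,0]],[1,[0,0,0],[0,0,0]]]'
python3 - <<'E'
from h import *
screw(.595,-.016,.13,85.5,7)
E
```

```text
clock: 10.72
tool_pos: [0.5355, 0.2147, 0.0402]
eef_rot: [0.962, 0.272, 0.001, -0.0]
contact_force: [-0.1, -0.4, 7.0]
opening: 0.377
finger_force: 15.0
clock: 11.35
tool_pos: [0.5365, 0.2154, 0.1419]
eef_rot: [0.962, 0.272, 0.003, -0.001]
contact_force: [-0.2, 0.2, -0.9]
opening: 0.379
finger_force: 15.0
at [0.5365 0.2154 0.1419] yaw 31.5 q7 -1.62 t 11.35 | 7 x [-22.9  26.9   1.7] tz -7.71 len 35.4
```

```bash
python3 -m pendant '[[1,[-23,27,2],[0,0,-7.7]],[1,[-23,27,2],[0,0,-7.7]],[1,[-23,27,2],[0,0,-7.7]],[1,[-23,27,2],[0,0,-7.7]],[1,[-23,27,2],[0,0,-7.7]],[1,[-23,27,2],[0,0,-7.7]],[1,[-23,27,2],[0,0,-7.7]],[1,[0,0,0],[0,0,0]]]'
python3 - <<'E'
from h import *
t=snap('top','t3.png')
screw(.595,-.016,.016,85.5,3)
E
```

```text
clock: 12.35
tool_pos: [0.5936, -0.0216, 0.1231]
eef_rot: [0.737, 0.676, -0.001, 0.0]
contact_force: [0.2, -0.2, -0.8]
opening: 0.376
finger_force: 15.0
at [ 0.5927 -0.019   0.1234] yaw 85.2 q7 -0.6 t 12.4 | 3 x [ 1.1  0.7 35.8] tz -0.09 len 35.8
```

View pics/t3.png

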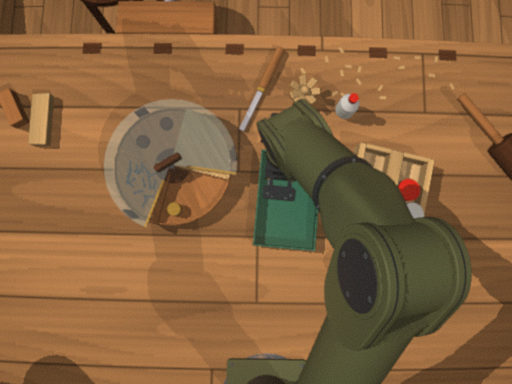

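```bash
python3 -m pendant '[[1,[1,-1,40],[0,0,0]],[1,[0,0,40],[0,0,0]],[1,[0,0,25],[0,0,0]],[1,[0,0,2],[0,0,0]],[0.08,[0,0,0],[0,0,0]],[0.08,[0,0,0],[0,0,0]],[0.08,[0,0,0],[0,0,0]]]'
python3 -m pendant '[[0.08,[0,0,-40],[0,0,0]],[0.08,[0,0,-50],[0,0,0]],[-0.32,[0,0,-40],[0,0,0]],[-0.32,[0,0,0],[0,0,0]]]'
python3 - <<'E'
from h import *
s=snap('wrist','w4.png');t=snap('top')
blobs(t,(18,100,60),(35,255,255),.06,20,(95,90,330,240))
print(cv2.cvtColor(t['img'],cv2.COLOR_RGB2HSV)[209,174])
screw(.488,.243,.15,31,8)
E
```

```text
clock: 13.28
tool_pos: [0.593, -0.0166, 0.0188]
eef_rot: [0.735, 0.678, 0.001, 0.001]
contact_force: [-0.1, -0.8, -0.1]
opening: 0.461
finger_force: 0.0
clock: 13.78
tool_pos: [0.5947, -0.0163, 0.1515]
eef_rot: [0.735, 0.678, 0.003, 0.002]
contact_force: [-1.2, 1.0, -0.2]
opening: 0.655
finger_force: 0.0
blob [199. 168.] [190, 166, 20, 5, 61] [0.5872 0.1775 0.06  ]
blob [219. 171.] [211, 169, 17, 5, 53] [0.5809 0.1277 0.06  ]
blob [174. 209.] [167, 203, 14, 12, 141] [0.4834 0.2395 0.06  ]
[ 20 166 172]
at [ 0.5922 -0.0169  0.1481] yaw 85.4 q7 -0.59 t 13.88 | 8 x [ 23.2 -27.9  -0.2] tz 6.80 len 36.3
```

```bash
python3 -m pendant '[[-0.32,[23,-28,0],[0,0,6.8]],[-0.32,[23,-28,0],[0,0,6.8]],[-0.32,[23,-28,0],[0,0,6.8]],[-0.32,[23,-28,0],[0,0,6.8]],[-0.32,[23,-28,0],[0,0,6.8]],[-0.32,[23,-28,0],[0,0,6.8]],[-0.32,[23,-28,0],[0,0,6.8]],[-0.32,[23,-28,0],[0,0,6.8]]]'
python3 -m pendant '[[-0.32,[0,0,0],[0,0,0]],[-0.32,[0,0,0],[0,0,0]]]'
python3 - <<'E'
from h import *
s=snap('wrist','w5.png')
blobs(s,(16,120,120),(30,255,255),.06,200,(100,100,400,260))
screw(.486,.242,.048,31,3)
E
```

```text
clock: 14.88
tool_pos: [0.4853, 0.2424, 0.1463]
eef_rot: [0.964, 0.266, -0.002, 0.001]
contact_force: [0.3, -0.7, -0.2]
opening: 0.66
finger_force: 0.0
clock: 15.12
tool_pos: [0.486, 0.2404, 0.1467]
eef_rot: [0.963, 0.268, -0.001, 0.001]
contact_force: [0.7, -0.1, 1.3]
opening: 0.658
finger_force: 0.0
blob [213. 153.] [148, 101, 127, 107, 1148] [0.4986 0.2845 0.06  ]
blob [383. 118.] [365, 101, 35, 36, 344] [0.5893 0.1865 0.06  ]
blob [252. 191.] [232, 168, 41, 46, 1475] [0.4868 0.2417 0.06  ]
at [0.4862 0.2398 0.1469] yaw 31.0 q7 -1.72 t 15.18 | 3 x [ 0.3 -0.7 33. ] tz -0.01 len 33.0
```

View pics/w5.png

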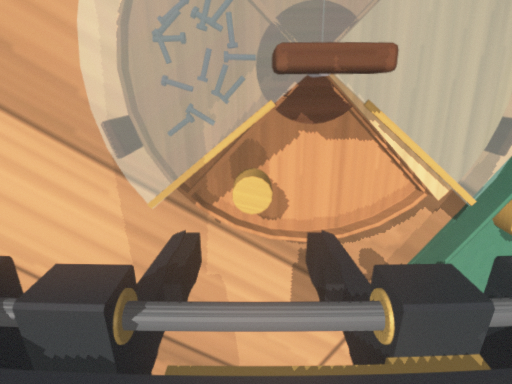

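The second foot is centred under the gripper at (252,192).

```bash
python3 -m pendant '[[-0.32,[0,-1,33],[0,0,0]],[-0.32,[0,0,33],[0,0,0]],[-0.32,[0,0,32],[0,0,0]],[-0.32,[0,0,0],[0,0,0]],[1,[0,0,0],[0,0,0]],[1,[0,0,0],[0,0,0]],[1,[0,0,0],[0,0,0]],[1,[0,0,0],[0,0,0]]]' 15
python3 -m pendant '[[1,[0,0,0],[0,0,0]],[1,[0,0,-20],[0,0,0]],[1,[0,0,-40],[0,0,0]],[1,[0,0,-30],[0,0,0]],[1,[0,0,0],[0,0,0]]]'
python3 - <<'E'
from h import *
screw(.589,-.096,.13,85.5,9)
E
```

```text
clock: 16.18
tool_pos: [0.4868, 0.2429, 0.0508]
eef_rot: [0.964, 0.267, 0.001, -0.0]
contact_force: [1.2, -0.4, 6.7]
opening: 0.373
finger_force: 15.0
clock: 16.8
tool_pos: [0.4874, 0.2436, 0.1419]
eef_rot: [0.964, 0.267, 0.002, -0.001]
contact_force: [0.1, -0.4, -0.3]
opening: 0.376
finger_force: 15.0
at [0.4874 0.2436 0.1419] yaw 31.0 q7 -1.73 t 16.8 | 9 x [-25.5  32.    1.3] tz -6.05 len 40.9
```

```bash
python3 -m pendant '[[1,[-25.5,32,1],[0,0,-6]],[1,[-25.5,32,1],[0,0,-6]],[1,[-25.5,32,1],[0,0,-6]],[1,[-25.5,32,1],[0,0,-6]],[1,[-25.5,32,1],[0,0,-6]],[1,[-25.5,32,1],[0,0,-6]],[1,[-25.5,32,1],[0,0,-6]],[1,[-25.5,32,1],[0,0,-6]]]'
python3 -m pendant '[[1,[-25.5,32,1],[0,0,-6]],[1,[0,0,0],[0,0,0]]]'
python3 - <<'E'
from h import *
screw(.587,-.096,.026,85.5,3)
E
```

```text
clock: 17.8
tool_pos: [0.5597, -0.0678, 0.1304]
eef_rot: [0.77, 0.638, -0.001, -0.001]
contact_force: [-0.2, 0.7, -0.4]
opening: 0.371
finger_force: 15.0
clock: 18.05
tool_pos: [0.5874, -0.1015, 0.1289]
eef_rot: [0.739, 0.674, -0.001, 0.0]
contact_force: [-0.4, -0.3, 0.1]
opening: 0.372
finger_force: 15.0
at [ 0.5874 -0.1015  0.1289] yaw 84.7 q7 -0.51 t 18.05 | 3 x [ 1.8 -0.3 34.3] tz -0.27 len 34.4
```

Then on to the bar. It now lies at 121°, so I'll grip at yaw 211 + 90, meaning bar yaw 301 or 121.

```bash
python3 -m pendant '[[1,[1,0,40],[0,0,0]],[1,[0,0,40],[0,0,0]],[1,[0,0,23],[0,0,0]],[1,[0,0,0],[0,0,0]],[0.08,[0,0,0],[0,0,0]],[0.08,[0,0,0],[0,0,0]],[0.08,[0,0,0],[0,0,0]]]'
python3 -m pendant '[[0.08,[0,0,-50],[0,0,0]],[0.08,[0,0,-60],[0,0,0]],[-1,[0,0,-40],[0,0,0]],[-1,[0,0,0],[0,0,0]]]'
python3 - <<'E'
from h import *
s=snap('wrist','w6.png'); screw(.596,.2525,.17,121.5,8)
E
```

```text
clock: 18.92
tool_pos: [0.5873, -0.0966, 0.0286]
eef_rot: [0.737, 0.676, 0.0, 0.0]
contact_force: [1.7, -0.2, 0.7]
opening: 0.46
finger_force: 0.0
clock: 19.42
tool_pos: [0.5892, -0.0965, 0.1816]
eef_rot: [0.737, 0.676, 0.003, 0.003]
contact_force: [-1.2, 0.3, -0.0]
opening: 0.666
finger_force: 0.0
at [ 0.5877 -0.0968  0.1794] yaw 85.0 q7 -0.47 t 19.48 | 8 x [43.4  9.5  1.2] tz -4.56 len 44.4
```

View pics/w6.png

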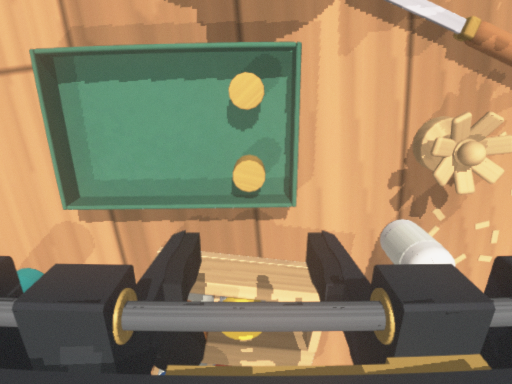

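Both feet stand in the tray at (246,90) and (249,175).

```bash
python3 -m pendant '[[-1,[43.4,9.5,1],[0,0,-4.6]],[-1,[43.4,9.5,1],[0,0,-4.6]],[-1,[43.4,9.5,1],[0,0,-4.6]],[-1,[43.4,9.5,1],[0,0,-4.6]],[-1,[43.4,9.5,1],[0,0,-4.6]],[-1,[43.4,9.5,1],[0,0,-4.6]],[-1,[43.4,9.5,1],[0,0,-4.6]],[-1,[43.4,9.5,1],[0,0,-4.6]]]'
python3 -m pendant '[[-1,[0,0,0],[0,0,0]],[-1,[0,0,0],[0,0,0]],[-1,[0,0,0],[0,0,0]]]'
python3 - <<'E'
from h import *
screw(.596,.2525,.083,121.5,2)
E
```

```text
clock: 20.48
tool_pos: [0.5933, 0.2535, 0.1677]
eef_rot: [0.485, 0.875, -0.001, -0.001]
contact_force: [0.1, -0.6, 0.9]
opening: 0.999
finger_force: 0.0
clock: 20.85
tool_pos: [0.5948, 0.2506, 0.1689]
eef_rot: [0.487, 0.873, -0.001, 0.0]
contact_force: [-0.2, 0.2, -0.3]
opening: 0.998
finger_force: 0.0
at [0.5948 0.2506 0.1689] yaw 121.7 q7 -0.44 t 20.85 | 2 x [ 0.5  1.  43. ] tz 0.09 len 43.0
```

```bash
python3 -m pendant '[[-1,[0.5,1,43],[0,0,0]],[0,[0.5,1,43],[0,0,0]],[1,[0,0,0],[0,0,0]],[1,[0,0,0],[0,0,0]],[1,[0,0,0],[0,0,0]],[1,[0,0,0],[0,0,0]],[1,[0,0,0],[0,0,0]],[1,[0,0,0],[0,0,0]]]' 20
python3 -m pendant '[[1,[0,0,0],[0,0,0]],[1,[0,0,0],[0,0,0]],[1,[0,0,0],[0,0,-7]],[1,[0,0,0],[0,0,-9]],[1,[0,0,0],[0,0,-9]],[1,[0,0,0],[0,0,-9]],[1,[0,0,0],[0,0,-9]],[1,[0,0,0],[0,0,-9]]]'
python3 -m pendant '[[1,[0,0,0],[0,0,-9]],[1,[0,0,0],[0,0,-9]],[1,[0,0,0],[0,0,-9]],[1,[0,0,0],[0,0,-9]],[1,[0,0,0],[0,0,-5]],[1,[0,0,0],[0,0,0]],[-1,[0,0,0],[0,0,0]],[-1,[0,0,0],[0,0,0]]]'
python3 -m pendant '[[-1,[0,0,0],[0,0,0]],[-1,[0,0,0],[0,0,0]],[-1,[0,0,-30],[0,0,0]],[-1,[0,0,-30],[0,0,0]],[-1,[0,0,0],[0,0,10]],[-1,[0,0,0],[0,0,10]],[-1,[0,0,0],[0,0,10]],[-1,[0,0,0],[0,0,10]]]'
python3 -c "
from h import *
screw(.596,.2525,.083,31.5,2)"
```

```text
clock: 21.85
tool_pos: [0.5956, 0.2548, 0.084]
eef_rot: [0.486, 0.874, 0.0, 0.0]
contact_force: [0.3, 0.9, -0.4]
opening: 0.229
finger_force: 0.0
clock: 22.85
tool_pos: [0.5932, 0.2521, 0.0837]
eef_rot: [0.052, 0.999, -0.003, -0.002]
contact_force: [-8.2, -7.1, 10.1]
opening: 0.18
finger_force: 20.0
clock: 23.85
tool_pos: [0.5961, 0.2554, 0.0837]
eef_rot: [-0.299, 0.954, 0.001, 0.001]
contact_force: [-0.0, 0.5, 0.1]
opening: 0.383
finger_force: 0.0
clock: 24.85
tool_pos: [0.5955, 0.2549, 0.1437]
eef_rot: [0.048, 0.999, 0.0, 0.0]
contact_force: [0.7, 0.7, 0.9]
opening: 1.001
finger_force: 0.0
at [0.5955 0.2549 0.1437] yaw 174.5 q7 0.33 t 24.85 | 2 x [-1.2 -0.9 30.3] tz 71.51 len 30.4
```

```bash
python3 -m pendant '[[-1,[0,0,0],[0,0,10]],[-1,[0,0,0],[0,0,10]],[-1,[0,0,0],[0,0,10]],[-1,[0,0,0],[0,0,10]],[-1,[0,0,0],[0,0,10]],[-1,[0,0,0],[0,0,10]],[-1,[0,0,0],[0,0,10]],[-1,[0,0,0],[0,0,10]]]'
python3 -m pendant '[[-1,[0,0,0],[0,0,10]],[-1,[0,0,0],[0,0,10]],[-1,[0,0,0],[0,0,10]],[-1,[0,0,0],[0,0,10]],[-1,[0,0,0],[0,0,10]],[-1,[0,0,0],[0,0,10]],[-1,[0,0,0],[0,0,0]],[-1,[0,0,0],[0,0,0]]]'
python3 - <<'E'
from h import *
screw(.5945,.252,.083,34.8,2)
s=snap('top','t4.png');a=cv2.imread('pics/t4.png');cv2.imwrite('pics/t4c.png',cv2.resize(a[80:260,80:320],None,fx=3,fy=3,interpolation=cv2.INTER_CUBIC))
E
```

```text
clock: 25.85
tool_pos: [0.5954, 0.2551, 0.1437]
eef_rot: [0.679, 0.735, 0.0, -0.0]
contact_force: [0.0, -0.2, -0.5]
opening: 1.005
finger_force: 0.0
clock: 26.85
tool_pos: [0.5953, 0.255, 0.1436]
eef_rot: [0.954, 0.301, -0.0, -0.0]
contact_force: [-0.2, 0.3, 0.1]
opening: 0.997
finger_force: 0.0
at [0.5953 0.255  0.1436] yaw 35.0 q7 -1.65 t 26.85 | 2 x [-1.2  1.  30.3] tz 0.11 len 30.4
```

View pics/t4c.png

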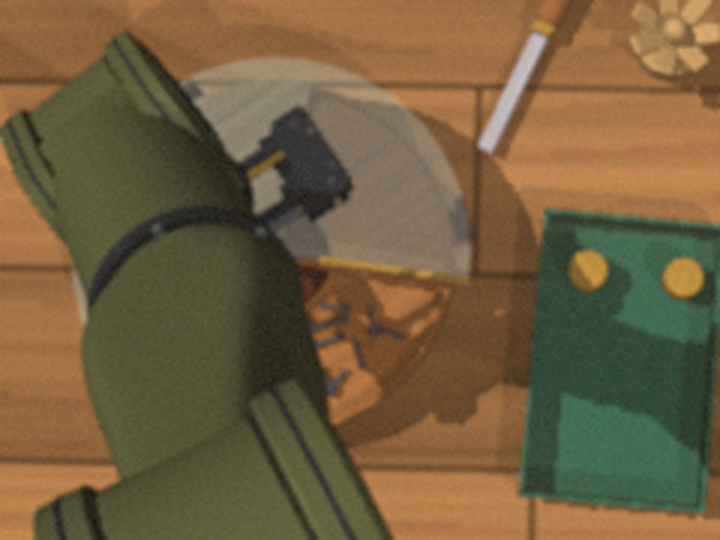

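The spare bin with screws is in the opening now, and the feet are still fine. One more quarter turn brings walnut round.

```bash
python3 -m pendant '[[-1,[-1,1,30],[0,0,0]],[0,[0,0,30],[0,0,0]],[1,[0,0,0],[0,0,0]],[1,[0,0,0],[0,0,0]],[1,[0,0,0],[0,0,0]],[1,[0,0,0],[0,0,0]],[1,[0,0,0],[0,0,0]],[1,[0,0,0],[0,0,0]]]' 20
python3 -m pendant '[[1,[0,0,0],[0,0,0]],[1,[0,0,0],[0,0,0]],[1,[0,0,0],[0,0,-7]],[1,[0,0,0],[0,0,-9]],[1,[0,0,0],[0,0,-9]],[1,[0,0,0],[0,0,-9]],[1,[0,0,0],[0,0,-9]],[1,[0,0,0],[0,0,-9]]]'
python3 -m pendant '[[1,[0,0,0],[0,0,-9]],[1,[0,0,0],[0,0,-9]],[1,[0,0,0],[0,0,-9]],[1,[0,0,0],[0,0,-9]],[1,[0,0,0],[0,0,-2]],[1,[0,0,0],[0,0,0]],[-1,[0,0,0],[0,0,0]],[-1,[0,0,0],[0,0,0]]]'
python3 -m pendant '[[-1,[0,0,0],[0,0,0]],[-1,[0,0,0],[0,0,0]],[-1,[0,0,-30],[0,0,0]],[-1,[0,0,-35],[0,0,0]],[-1,[0,0,0],[0,0,0]]]'
python3 -c "
from h import *
screw(.511,.199,.15,31,10)"
```

```text
clock: 27.9
tool_pos: [0.5953, 0.2533, 0.0839]
eef_rot: [0.954, 0.299, 0.0, 0.0]
contact_force: [0.8, -0.6, 0.1]
opening: 0.231
finger_force: 0.0
clock: 28.9
tool_pos: [0.596, 0.2521, 0.0839]
eef_rot: [0.725, 0.689, -0.0, 0.001]
contact_force: [1.0, -3.4, -0.1]
opening: 0.179
finger_force: 20.0
clock: 29.9
tool_pos: [0.5943, 0.2549, 0.0836]
eef_rot: [0.463, 0.886, 0.001, -0.001]
contact_force: [-0.3, 0.0, -0.4]
opening: 0.381
finger_force: 0.0
clock: 30.52
tool_pos: [0.5966, 0.2549, 0.1515]
eef_rot: [0.463, 0.886, 0.003, 0.001]
contact_force: [-0.2, 0.9, -0.6]
opening: 0.949
finger_force: 0.0
at [0.5966 0.2549 0.1515] yaw 124.8 q7 -0.42 t 30.52 | 10 x [-7.4 -8.7  0.2] tz 9.38 len 11.5
```

```bash
python3 -m pendant '[[-0.32,[-7,-8.7,0],[0,0,9.4]],[-0.32,[-7,-8.7,0],[0,0,9.4]],[-0.32,[-7,-8.7,0],[0,0,9.4]],[-0.32,[-7,-8.7,0],[0,0,9.4]],[-0.32,[-7,-8.7,0],[0,0,9.4]],[-0.32,[-7,-8.7,0],[0,0,9.4]],[-0.32,[-7,-8.7,0],[0,0,9.4]],[-0.32,[-7,-8.7,0],[0,0,9.4]]]'
python3 -m pendant '[[-0.32,[-7,-8.7,0],[0,0,9.4]],[-0.32,[-7,-8.7,0],[0,0,9.4]],[-0.32,[0,0,0],[0,0,0]],[-0.32,[0,0,0],[0,0,0]],[-0.32,[0,0,0],[0,0,0]]]'
python3 - <<'E'
from h import *
s=snap('wrist','w7.png')
screw(.511,.199,.15,31,10)
E
```

```text
clock: 31.52
tool_pos: [0.5314, 0.1984, 0.1477]
eef_rot: [0.909, 0.417, -0.001, 0.0]
contact_force: [-0.3, 0.1, -0.6]
opening: 0.658
finger_force: 0.0
clock: 32.15
tool_pos: [0.5106, 0.2012, 0.1485]
eef_rot: [0.964, 0.266, 0.0, 0.0]
contact_force: [1.4, -0.2, 0.3]
opening: 0.658
finger_force: 0.0
at [0.5105 0.2012 0.1485] yaw 30.9 q7 -1.75 t 32.2 | 10 x [-0.1  0.2 -0.2] tz -0.01 len 0.3
```

View pics/w7.png

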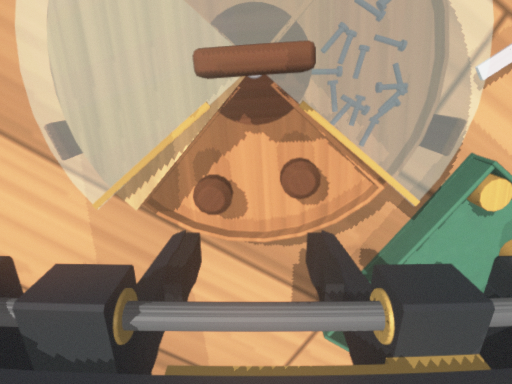

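Two walnut knobs are in the opening at (213,195) and (300,178).

```bash
python3 - <<'E'
from h import *
s=snap('wrist')
f=plane(s,[[213,195],[300,179]],.055);print(f.round(4).tolist(),np.linalg.norm(f[0]-f[1]))
for q in f:
    d=q[:2]-[.595,.252]; print(np.linalg.norm(d),np.degrees(np.arctan2(d[1],d[0])))
    screw(*q[:2],.043,31,3)
E
```

```text
[[0.4899, 0.2281, 0.055], [0.5395, 0.1727, 0.055]] 0.07438082921444093
0.1078103392688805 -167.20547909204714
at [0.5105 0.2012 0.1486] yaw 30.8 q7 -1.75 t 32.25 | 3 x [ -1.3 -11.2  35.2] tz -0.05 len 37.0
0.09680195340010309 -125.00030416974197
at [0.5105 0.2012 0.1486] yaw 30.8 q7 -1.75 t 32.25 | 3 x [ 3.4 13.1 35.2] tz -0.05 len 37.7
```

```bash
python3 -m pendant '[[-0.2,[-4,-34,0],[0,0,0]],[-0.2,[0,0,36],[0,0,0]],[-0.2,[0,0,36],[0,0,0]],[-0.2,[0,0,35],[0,0,0]],[-0.2,[0,0,0],[0,0,0]],[1,[0,0,0],[0,0,0]],[1,[0,0,0],[0,0,0]],[1,[0,0,0],[0,0,0]]]' 15
python3 -m pendant '[[1,[0,0,0],[0,0,0]],[1,[0,0,0],[0,0,0]],[1,[0,0,-20],[0,0,0]],[1,[0,0,-40],[0,0,0]],[1,[0,0,-35],[0,0,0]],[1,[0,0,0],[0,0,0]]]'
python3 - <<'E'
from h import *
screw(.515,-.010,.13,85.5,8)
E
```

```text
clock: 33.25
tool_pos: [0.4903, 0.229, 0.0431]
eef_rot: [0.964, 0.266, 0.001, -0.0]
contact_force: [-0.1, 0.3, 6.1]
opening: 0.381
finger_force: 15.0
clock: 34.0
tool_pos: [0.4909, 0.2294, 0.1394]
eef_rot: [0.964, 0.266, 0.003, -0.001]
contact_force: [0.2, -0.2, 0.4]
opening: 0.378
finger_force: 15.0
at [0.4909 0.2294 0.1394] yaw 30.8 q7 -1.82 t 34.0 | 8 x [-23.6  20.5   1.2] tz -6.84 len 31.3
```

```bash
python3 -m pendant '[[1,[-23.6,20.5,1],[0,0,-6.8]],[1,[-23.6,20.5,1],[0,0,-6.8]],[1,[-23.6,20.5,1],[0,0,-6.8]],[1,[-23.6,20.5,1],[0,0,-6.8]],[1,[-23.6,20.5,1],[0,0,-6.8]],[1,[-23.6,20.5,1],[0,0,-6.8]],[1,[-23.6,20.5,1],[0,0,-6.8]],[1,[-23.6,20.5,1],[0,0,-6.8]]]'
python3 -m pendant '[[1,[0,0,0],[0,0,0]],[1,[0,0,40],[0,0,0]],[1,[0,0,40],[0,0,0]],[1,[0,0,32],[0,0,0]],[1,[0,0,0],[0,0,0]]]'
python3 -m pendant '[[0.08,[0,0,0],[0,0,0]],[0.08,[0,0,0],[0,0,0]],[0.08,[0,0,0],[0,0,0]],[0.08,[0,0,-40],[0,0,0]],[0.08,[0,0,-50],[0,0,0]],[-0.12,[0,0,-40],[0,0,0]]]'
python3 - <<'E'
from h import *
screw(.5395,.1727,.145,31,6)
E
```

```text
clock: 35.0
tool_pos: [0.5122, -0.0124, 0.1278]
eef_rot: [0.735, 0.679, -0.001, -0.001]
contact_force: [0.5, 0.3, 0.3]
opening: 0.38
finger_force: 15.0
clock: 35.62
tool_pos: [0.5111, -0.0098, 0.0151]
eef_rot: [0.735, 0.678, -0.002, -0.001]
contact_force: [-0.4, 0.2, 0.6]
opening: 0.379
finger_force: 15.0
clock: 36.38
tool_pos: [0.5129, -0.0114, 0.149]
eef_rot: [0.736, 0.677, 0.001, 0.0]
contact_force: [0.7, -0.5, -0.4]
opening: 0.549
finger_force: 0.0
at [ 0.5129 -0.0114  0.149 ] yaw 85.2 q7 -0.8 t 36.38 | 6 x [ 30.4 -10.5   0.7] tz 9.03 len 32.2
```

```bash
python3 -m pendant '[[-0.12,[30.4,-10.5,0],[0,0,9]],[-0.12,[30.4,-10.5,0],[0,0,9]],[-0.12,[30.4,-10.5,0],[0,0,9]],[-0.12,[30.4,-10.5,0],[0,0,9]],[-0.12,[30.4,-10.5,0],[0,0,9]],[-0.12,[30.4,-10.5,0],[0,0,9]],[-0.12,[0,0,0],[0,0,0]],[-0.12,[0,0,0],[0,0,0]]]'
python3 - <<'E'
from h import *
s=snap('wrist','w8.png')
screw(.5395,.1727,.046,31,3)
E
```

```text
clock: 37.38
tool_pos: [0.5388, 0.1718, 0.1468]
eef_rot: [0.963, 0.269, -0.001, 0.001]
contact_force: [-0.9, -0.8, -0.7]
opening: 0.562
finger_force: 0.0
at [0.5387 0.1714 0.1467] yaw 31.2 q7 -1.72 t 37.42 | 3 x [ 0.4 -0.2 33.6] tz 0.07 len 33.6
```

View pics/w8.png

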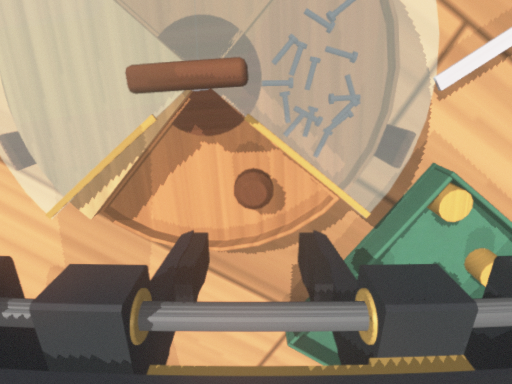

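The last knob is centred under the fingers at (253,189).

```bash
python3 -m pendant '[[-0.12,[0,0,34],[0,0,0]],[-0.12,[0,0,34],[0,0,0]],[-0.12,[0,0,34],[0,0,0]],[-0.12,[0,0,0],[0,0,0]],[1,[0,0,0],[0,0,0]],[1,[0,0,0],[0,0,0]],[1,[0,0,0],[0,0,0]],[1,[0,0,0],[0,0,0]]]' 15
python3 -m pendant '[[1,[0,0,0],[0,0,0]],[1,[0,0,-20],[0,0,0]],[1,[0,0,-40],[0,0,0]],[1,[0,0,-35],[0,0,0]],[1,[0,0,0],[0,0,0]]]'
python3 - <<'E'
from h import *
screw(.509,-.09,.13,85.5,8)
E
```

```text
clock: 38.42
tool_pos: [0.5403, 0.1731, 0.0461]
eef_rot: [0.963, 0.269, 0.001, 0.0]
contact_force: [-0.7, -0.1, 8.0]
opening: 0.383
finger_force: 15.0
clock: 39.05
tool_pos: [0.5412, 0.1738, 0.1426]
eef_rot: [0.963, 0.269, 0.003, -0.0]
contact_force: [0.1, 0.0, 0.2]
opening: 0.385
finger_force: 15.0
at [0.5412 0.1738 0.1426] yaw 31.2 q7 -1.73 t 39.05 | 8 x [-30.4  16.2   1.6] tz -6.78 len 34.5
```

```bash
python3 -m pendant '[[1,[-30.4,16.2,1.6],[0,0,-6.8]],[1,[-30.4,16.2,1.6],[0,0,-6.8]],[1,[-30.4,16.2,1.6],[0,0,-6.8]],[1,[-30.4,16.2,1.6],[0,0,-6.8]],[1,[-30.4,16.2,1.6],[0,0,-6.8]],[1,[-30.4,16.2,1.6],[0,0,-6.8]],[1,[-30.4,16.2,1.6],[0,0,-6.8]],[1,[-30.4,16.2,1.6],[0,0,-6.8]]]'
python3 -m pendant '[[1,[0,0,0],[0,0,0]],[1,[0,0,40],[0,0,0]],[1,[0,0,40],[0,0,0]],[1,[0,0,30],[0,0,0]],[1,[0,0,0],[0,0,0]]]'
python3 -m pendant '[[0.08,[0,0,0],[0,0,0]],[0.08,[0,0,0],[0,0,0]],[0.08,[0,0,0],[0,0,0]],[0.08,[0,0,-40],[0,0,0]],[0.08,[0,0,-50],[0,0,0]],[-1,[0,0,-40],[0,0,0]]]'
python3 - <<'E'
from h import *
print('cover turn first'); screw(.5945,.2525,.16,124.8,8)
E
```

```text
clock: 40.05
tool_pos: [0.5066, -0.0917, 0.126]
eef_rot: [0.732, 0.681, -0.001, -0.001]
contact_force: [-0.4, 0.4, -0.8]
opening: 0.379
finger_force: 15.0
clock: 40.67
tool_pos: [0.506, -0.0888, 0.0153]
eef_rot: [0.733, 0.68, -0.001, -0.002]
contact_force: [0.2, 0.1, 0.3]
opening: 0.376
finger_force: 15.0
clock: 41.42
tool_pos: [0.5075, -0.0907, 0.1491]
eef_rot: [0.734, 0.679, 0.0, 0.0]
contact_force: [-0.1, -0.2, 0.5]
opening: 0.554
finger_force: 0.0
cover turn first
at [ 0.5075 -0.0907  0.1491] yaw 85.6 q7 -0.67 t 41.42 | 8 x [40.2 20.5 -1.4] tz -4.90 len 45.1
```

```bash
python3 -m pendant '[[-1,[40,20.5,-2],[0,0,-4.9]],[-1,[40,20.5,-2],[0,0,-4.9]],[-1,[40,20.5,-2],[0,0,-4.9]],[-1,[40,20.5,-2],[0,0,-4.9]],[-1,[40,20.5,-2],[0,0,-4.9]],[-1,[40,20.5,-2],[0,0,-4.9]],[-1,[40,20.5,-2],[0,0,-4.9]],[-1,[40,20.5,-2],[0,0,-4.9]]]'
python3 -m pendant '[[-1,[0,0,0],[0,0,0]],[-1,[0,0,0],[0,0,0]],[-1,[0,0,0],[0,0,0]]]'
python3 - <<'E'
from h import *
screw(.5945,.2525,.083,124.8,2)
t=snap('top','t5.png')
blobs(t,(18,100,60),(35,255,255),.033,20,(240,140,330,260))
h=cv2.cvtColor(t['img'],cv2.COLOR_RGB2HSV)[148:253,250:325]
# dark walnut/brown things inside the tray: non-green
m=((h[...,0]<35)|(h[...,0]>100)).astype(np.uint8); 
n,l,st,c=cv2.connectedComponentsWithStats(cv2.morphologyEx(m,cv2.MORPH_OPEN,np.ones((3,3))))
print([(st[i,4],(c[i]+[250,148]).round().tolist(),plane(t,[c[i]+[250,148]],.033)[0].round(3).tolist()) for i in range(1,n)])
E
```

```text
clock: 42.42
tool_pos: [0.595, 0.252, 0.1633]
eef_rot: [0.462, 0.887, -0.0, 0.0]
contact_force: [-0.6, -0.1, -0.1]
opening: 0.999
finger_force: 0.0
clock: 42.8
tool_pos: [0.5955, 0.2487, 0.1627]
eef_rot: [0.464, 0.886, -0.001, 0.001]
contact_force: [-0.8, -0.3, -0.3]
opening: 0.999
finger_force: 0.0
at [0.5955 0.2487 0.1627] yaw 124.7 q7 -0.46 t 42.8 | 2 x [ 1.8  0.7 39.9] tz -0.07 len 39.9
blob [271. 158.] [265, 152, 14, 14, 164] [ 0.619 -0.005  0.033]
blob [309. 171.] [302, 166, 13, 11, 101] [ 0.5885 -0.1024  0.033 ]
[(np.int32(6631), [287.0, 206.0], [0.496, -0.047, 0.033]), (np.int32(174), [271.0, 158.0], [0.619, -0.005, 0.033])]
```

```bash
python3 -m pendant '[[-1,[1.5,1,40],[0,0,0]],[0,[0,0,40],[0,0,0]],[1,[0,0,0],[0,0,0]],[1,[0,0,0],[0,0,0]],[1,[0,0,0],[0,0,0]],[1,[0,0,0],[0,0,0]],[1,[0,0,0],[0,0,0]],[1,[0,0,0],[0,0,0]]]' 20
python3 -m pendant '[[1,[0,0,0],[0,0,0]],[1,[0,0,0],[0,0,0]],[1,[0,0,0],[0,0,-7]],[1,[0,0,0],[0,0,-9]],[1,[0,0,0],[0,0,-9]],[1,[0,0,0],[0,0,-9]],[1,[0,0,0],[0,0,-9]],[1,[0,0,0],[0,0,-9]]]'
python3 -m pendant '[[1,[0,0,0],[0,0,-9]],[1,[0,0,0],[0,0,-9]],[1,[0,0,0],[0,0,-9]],[1,[0,0,0],[0,0,-9]],[1,[0,0,0],[0,0,0]],[1,[0,0,0],[0,0,0]],[-1,[0,0,0],[0,0,0]],[-1,[0,0,0],[0,0,0]]]'
python3 -m pendant '[[-1,[0,0,0],[0,0,0]],[-1,[0,0,0],[0,0,0]],[-1,[0,0,0],[0,0,0]],[-1,[0,0,-50],[0,0,0]],[-1,[0,0,-50],[0,0,0]],[-1,[0,0,0],[0,0,0]]]'
python3 -c "
from h import *
screw(.512,-.03,.2,100,8)"
```

```text
clock: 43.85
tool_pos: [0.5949, 0.253, 0.0831]
eef_rot: [0.463, 0.886, 0.0, 0.0]
contact_force: [-1.0, -0.0, -0.4]
opening: 0.228
finger_force: 0.0
clock: 44.85
tool_pos: [0.5943, 0.2519, 0.0831]
eef_rot: [0.025, 1.0, -0.001, -0.001]
contact_force: [-1.8, -2.1, 4.1]
opening: 0.182
finger_force: 23.9
clock: 45.85
tool_pos: [0.5948, 0.253, 0.0827]
eef_rot: [-0.283, 0.959, 0.0, -0.0]
contact_force: [-0.1, 1.1, -0.4]
opening: 0.381
finger_force: 0.0
clock: 46.6
tool_pos: [0.5963, 0.2553, 0.1875]
eef_rot: [-0.283, 0.959, 0.002, 0.004]
contact_force: [0.4, 0.2, -1.0]
opening: 0.999
finger_force: 0.0
at [0.5963 0.2553 0.1875] yaw -147.2 q7 0.93 t 46.6 | 8 x [ -0.1 -43.8  -1.6] tz 14.10 len 43.9
```

```bash
python3 - <<'E'
from h import *
t=snap('top')
for a in [((10,0,0),(40,80,60),'')]: pass
blobs(t,(22,150,90),(34,255,255),.057,60,(345,140,440,240)); 
h=cv2.cvtColor(t['img'],cv2.COLOR_RGB2HSV)
print('carousel px', t['img'][[160,200],[170,180]].tolist())
m=(h[...,2]<60).astype(np.uint8); k=np.zeros_like(m);k[190:222,350:386]=1;m*=k
n,l,st,c=cv2.connectedComponentsWithStats(m)
print([(st[i].tolist(),plane(t,[c[i]],.11)[0].round(4)) for i in range(1,n) if st[i,4]>60])
screw(.499,-.245,.2,78.3,14)
E
```

```text
blob [374. 180.] [366, 170, 17, 23, 287] [ 0.5632 -0.2679  0.057 ]
carousel px [[92, 91, 58], [183, 145, 93]]
[([365, 193, 18, 23, 263], array([ 0.4973, -0.2513,  0.11  ]))]
at [0.5955 0.2537 0.1848] yaw -147.2 q7 0.93 t 46.65 | 14 x [-14.8 -43.7  -1.1] tz 9.61 len 46.1
```

```bash
python3 -m pendant '[[-1,[-14.8,-43.7,-1],[0,0,9.6]],[-1,[-14.8,-43.7,-1],[0,0,9.6]],[-1,[-14.8,-43.7,-1],[0,0,9.6]],[-1,[-14.8,-43.7,-1],[0,0,9.6]],[-1,[-14.8,-43.7,-1],[0,0,9.6]],[-1,[-14.8,-43.7,-1],[0,0,9.6]],[-1,[-14.8,-43.7,-1],[0,0,9.6]]]'
python3 -m pendant '[[-1,[-14.8,-43.7,-1],[0,0,9.6]],[-1,[-14.8,-43.7,-1],[0,0,9.6]],[-1,[-14.8,-43.7,-1],[0,0,9.6]],[-1,[-14.8,-43.7,-1],[0,0,9.6]],[-1,[-14.8,-43.7,-1],[0,0,9.6]],[-1,[-14.8,-43.7,-1],[0,0,9.6]],[-1,[-14.8,-43.7,-1],[0,0,9.6]],[-1,[0,0,0],[0,0,0]]]'
python3 -m pendant '[[-1,[0,0,0],[0,0,0]],[-1,[0,0,0],[0,0,0]]]'
python3 - <<'E'
from h import *
s=snap('wrist','w9.png')
screw(.4985,-.246,.072,78.3,3)
h=cv2.cvtColor(s['img'],cv2.COLOR_RGB2HSV)
m=(h[...,2]<55).astype(np.uint8); m[225:]=0
n,l,st,c=cv2.connectedComponentsWithStats(m)
print([(st[i].tolist(),c[i].round(),plane(s,[c[i]],.11)[0].round(4)) for i in range(1,n) if st[i,4]>300])
blobs(s,(22,150,90),(34,255,255),.057,300)
E
```

```text
clock: 47.52
tool_pos: [0.7122, -0.0305, 0.1878]
eef_rot: [0.298, 0.954, -0.001, -0.001]
contact_force: [0.8, -0.0, 0.2]
opening: 0.999
finger_force: 0.0
clock: 48.52
tool_pos: [0.494, -0.2487, 0.1955]
eef_rot: [0.776, 0.631, -0.003, -0.002]
contact_force: [0.5, -0.4, 0.5]
opening: 1.001
finger_force: 0.0
clock: 48.78
tool_pos: [0.5003, -0.2453, 0.1966]
eef_rot: [0.774, 0.633, 0.001, -0.0]
contact_force: [-0.6, 0.8, 0.2]
opening: 0.997
finger_force: 0.0
at [ 0.5003 -0.2453  0.1966] yaw 78.5 q7 -0.38 t 48.83 | 3 x [-0.3 -0.5 41.5] tz 0.08 len 41.5
[]
blob [317. 177.] [289, 149, 57, 56, 2505] [ 0.5617 -0.2595  0.057 ]
```

View pics/w9.png

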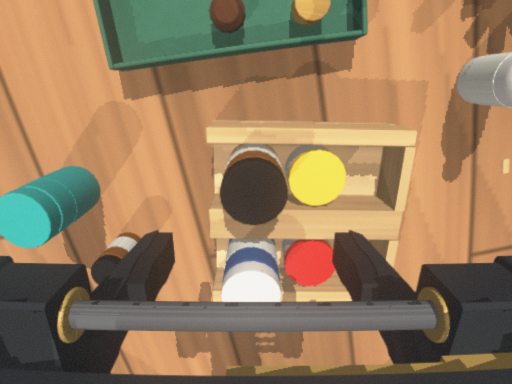

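The jar's lid is at (254,187), with the yellow tin behind it at (317,177); a knob at (227,12) and a foot at (311,5) show standing in the tray. That was my last permitted view, so I continue on numbers.

```bash
python3 - <<'E'
from h import *
s=snap('wrist')
j=plane(s,[[254,187]],.11)[0]; print(j.round(4))
screw(j[0],j[1],.072,78.3,3)
C=np.array([.541,-.307]);a=np.radians(-11.7);u=np.array([np.cos(a),np.sin(a)]);v=np.array([-u[1],u[0]])
for q in (j,np.array([.5617,-.2595])): print('rack',(q[:2]-C)@u,(q[:2]-C)@v)
b=plane(s,[[207,135],[210,223],[415,138],[403,225]],.062);print(b.round(3).tolist())
E
```

```text
[ 0.502  -0.2401  0.11  ]
at [ 0.5001 -0.2454  0.1967] yaw 78.5 q7 -0.38 t 48.88 | 3 x [ 1.9  0.3 41.6] tz 0.08 len 41.6
rack -0.05174328951714951 0.057578848093225256
rack 0.010637515650436155 0.050710780518413656
[[0.466, -0.197, 0.062], [0.447, -0.285, 0.062], [0.658, -0.238, 0.062], [0.643, -0.328, 0.062]]
```

```bash
python3 -m pendant '[[-1,[0.5,0,41],[0,0,0]],[-1,[0.5,0,42],[0,0,0]],[-1,[0,0,41],[0,0,0]],[-1,[0,0,0],[0,0,0]],[1,[0,0,0],[0,0,0]],[1,[0,0,0],[0,0,0]],[1,[0,0,0],[0,0,0]],[1,[0,0,0],[0,0,0]]]' 25
python3 -m pendant '[[1,[0,0,0],[0,0,0]],[1,[0,0,0],[0,0,0]],[1,[0,0,0],[0,0,0]]]'
python3 -c "
from h import *
screw(.4985,-.246,.072,78.3,3)"
python3 -m pendant '[[1,[0,0,-10],[0,0,0]],[1,[0,0,-30],[0,0,0]],[1,[0,0,-40],[0,0,0]],[1,[0,0,-40],[0,0,0]],[1,[0,0,-20],[0,0,0]],[1,[0,0,0],[0,0,0]]]'
python3 -c "
from h import *
screw(.43,.09,.21,78.5,8)"
```

```text
clock: 49.88
tool_pos: [0.5002, -0.2456, 0.074]
eef_rot: [0.775, 0.632, 0.001, 0.001]
contact_force: [-0.1, -0.5, 5.7]
opening: 0.649
finger_force: 25.0
clock: 50.25
tool_pos: [0.5002, -0.2456, 0.074]
eef_rot: [0.775, 0.632, 0.0, 0.001]
contact_force: [0.6, -1.0, 6.1]
opening: 0.649
finger_force: 25.0
at [ 0.5002 -0.2456  0.074 ] yaw 78.4 q7 -0.54 t 50.25 | 3 x [-0.2 -0.5  0.7] tz 0.04 len 0.9
clock: 51.0
tool_pos: [0.4997, -0.2454, 0.2143]
eef_rot: [0.775, 0.632, 0.001, 0.001]
contact_force: [-0.3, 1.2, -2.5]
opening: 0.655
finger_force: 25.0
at [ 0.4997 -0.2454  0.2143] yaw 78.4 q7 -0.37 t 51.0 | 8 x [ 39.3 -16.9   0.5] tz -0.01 len 42.8
```

```bash
python3 -m pendant '[[1,[39,-17,0],[0,0,0]],[1,[39,-17,0],[0,0,0]],[1,[39,-17,0],[0,0,0]],[1,[39,-17,0],[0,0,0]],[1,[39,-17,0],[0,0,0]],[1,[39,-17,0],[0,0,0]],[1,[39,-17,0],[0,0,0]],[1,[39,-17,0],[0,0,0]]]'
python3 -m pendant '[[1,[0,0,0],[0,0,0]],[1,[0,0,0],[0,0,0]],[1,[0,0,50],[0,0,0]],[1,[0,0,50],[0,0,0]],[1,[0,0,40],[0,0,0]],[1,[0,0,9],[0,0,0]],[1,[0,0,0],[0,0,0]]]'
python3 -c "
from h import *
screw(.43,.09,.065,78.5,1)"
```

```text
clock: 52.0
tool_pos: [0.4273, 0.0885, 0.2119]
eef_rot: [0.775, 0.632, -0.001, -0.0]
contact_force: [0.7, -0.0, -3.2]
opening: 0.655
finger_force: 25.0
clock: 52.88
tool_pos: [0.4282, 0.086, 0.0628]
eef_rot: [0.775, 0.632, -0.002, 0.0]
contact_force: [0.2, -0.2, -1.2]
opening: 0.656
finger_force: 25.0
at [0.4282 0.086  0.0628] yaw 78.3 q7 -1.47 t 52.88 | 1 x [ 4.3  0.9 -2.2] tz -0.17 len 4.9
```

```bash
python3 -m pendant '[[-1,[0,0,0],[0,0,0]],[-1,[0,0,0],[0,0,0]],[-1,[0,0,0],[0,0,0]],[-1,[0,0,-30],[0,0,0]],[-1,[0,0,-50],[0,0,0]],[-1,[0,0,-60],[0,0,0]],[-1,[0,0,0],[0,0,0]]]'
python3 - <<'E'
from h import *
t=snap('top')
blobs(t,(0,0,0),(179,255,55),.098,60,(215,140,260,230)) 
screw(.561,-.2605,.19,78.3,8)
E
```

```text
clock: 53.75
tool_pos: [0.4308, 0.0884, 0.2075]
eef_rot: [0.775, 0.632, 0.004, 0.001]
contact_force: [0.3, -0.3, 0.2]
opening: 0.998
finger_force: 0.0
blob [235. 204.] [229, 199, 15, 13, 136] [0.4949 0.0827 0.098 ]
at [0.4297 0.0875 0.2056] yaw 78.4 q7 -1.16 t 53.8 | 8 x [-39.3  24.9   2. ] tz 0.01 len 46.5
```

```bash
python3 -m pendant '[[-1,[-39.3,24.9,2],[0,0,0]],[-1,[-39.3,24.9,2],[0,0,0]],[-1,[-39.3,24.9,2],[0,0,0]],[-1,[-39.3,24.9,2],[0,0,0]],[-1,[-39.3,24.9,2],[0,0,0]],[-1,[-39.3,24.9,2],[0,0,0]],[-1,[-39.3,24.9,2],[0,0,0]],[-1,[-39.3,24.9,2],[0,0,0]]]'
python3 -m pendant '[[-1,[0,0,0],[0,0,0]],[-1,[0,0,0],[0,0,0]],[-1,[0,0,0],[0,0,0]]]'
python3 - <<'E'
from h import *
s=snap('wrist','w10.png');t=snap('top')
blobs(s,(22,150,90),(34,255,255),.057,300)
blobs(t,(0,0,0),(179,255,55),.098,60,(200,170,255,260)) 
screw(.561,-.2605,.028,78.3,4)
E
```

```text
clock: 54.8
tool_pos: [0.56, -0.2617, 0.1857]
eef_rot: [0.775, 0.632, -0.001, -0.001]
contact_force: [0.3, -0.2, 0.8]
opening: 0.997
finger_force: 0.0
clock: 55.18
tool_pos: [0.5604, -0.2583, 0.1876]
eef_rot: [0.774, 0.633, -0.0, -0.001]
contact_force: [-0.2, -0.4, 0.9]
opening: 1.004
finger_force: 0.0
blob [256. 179.] [227, 150, 59, 58, 2656] [ 0.5624 -0.2596  0.057 ]
blob [234. 232.] [224, 222, 21, 21, 364] [0.4285 0.0851 0.098 ]
at [ 0.5606 -0.2588  0.188 ] yaw 78.6 q7 -0.39 t 55.27 | 4 x [-0.4  0.2 40. ] tz 0.07 len 40.0
```

```bash
python3 -m pendant '[[-1,[-1,0,40],[0,0,0]],[-1,[-1,0,40],[0,0,0]],[-1,[0,0,40],[0,0,0]],[-1,[0,0,40],[0,0,0]],[1,[0,0,0],[0,0,0]],[1,[0,0,0],[0,0,0]],[1,[0,0,0],[0,0,0]],[1,[0,0,0],[0,0,0]]]' 20
python3 -m pendant '[[1,[0,0,0],[0,0,0]],[1,[0,0,0],[0,0,0]],[1,[0,0,0],[0,0,0]]]'
python3 -m pendant '[[1,[0,0,-10],[0,0,0]],[1,[0,0,-30],[0,0,0]],[1,[0,0,-40],[0,0,0]],[1,[0,0,-40],[0,0,0]],[1,[0,0,0],[0,0,0]]]'
python3 -c "
from h import *
screw(.437,-.044,.14,40,6)
screw(.437,-.044,.14,-4.5,9)"
```

```text
clock: 56.28
tool_pos: [0.5617, -0.2625, 0.0299]
eef_rot: [0.775, 0.632, 0.001, 0.001]
contact_force: [-0.1, -0.1, 5.9]
opening: 0.657
finger_force: 20.0
clock: 56.65
tool_pos: [0.5617, -0.2625, 0.0299]
eef_rot: [0.775, 0.632, 0.001, 0.001]
contact_force: [0.3, -0.6, 6.0]
opening: 0.653
finger_force: 20.0
clock: 57.28
tool_pos: [0.5623, -0.2625, 0.1514]
eef_rot: [0.775, 0.632, 0.002, 0.003]
contact_force: [0.5, 0.6, -2.7]
opening: 0.651
finger_force: 20.0
at [ 0.5623 -0.2625  0.1514] yaw 78.4 q7 -0.42 t 57.27 | 6 x [ 23.  -36.    1.9] tz 6.40 len 42.8
at [ 0.5623 -0.2625  0.1514] yaw 78.4 q7 -0.42 t 57.27 | 9 x [  6.2 -29.9   1.3] tz 9.21 len 30.6
```

```bash
python3 -c "
from h import *
screw(.437,-.044,.14,10,8)
s=snap('top');h=cv2.cvtColor(s['img'],cv2.COLOR_RGB2HSV)
for p in [(.512,-.010,.033),(.506,-.089,.033),(.45,-.04,.005)]:
    u=proj(s,[p])[0].round().astype(int);print(u,h[u[1],u[0]],s['img'][u[1],u[0]])
"
```

```text
at [ 0.5623 -0.2625  0.1514] yaw 78.4 q7 -0.42 t 57.27 | 8 x [ 10.7 -31.7   1.4] tz 8.55 len 33.4
[273 200] [ 14 151  81] [81 55 33]
[303 202] [ 13 159  80] [80 51 30]
[283 224] [ 73 100  97] [59 97 75]
```

Both knobs are where I placed them (brown pixels at those spots). Now the tin goes in.

```bash
python3 -m pendant '[[1,[10.7,-31.7,1],[0,0,8.5]],[1,[10.7,-31.7,1],[0,0,8.5]],[1,[10.7,-31.7,1],[0,0,8.5]],[1,[10.7,-31.7,1],[0,0,8.5]],[1,[10.7,-31.7,1],[0,0,8.5]],[1,[10.7,-31.7,1],[0,0,8.5]],[1,[10.7,-31.7,1],[0,0,8.5]],[1,[10.7,-31.7,1],[0,0,8.5]]]'
python3 -m pendant '[[1,[0,0,0],[0,0,0]],[1,[0,0,0],[0,0,0]],[1,[0,0,0],[0,0,0]]]'
python3 -c "
from h import *
to(.437,-.044,.024)"
```

```text
clock: 58.32
tool_pos: [0.4322, -0.0431, 0.1389]
eef_rot: [0.996, 0.088, -0.002, 0.0]
contact_force: [0.3, 1.1, -2.3]
opening: 0.655
finger_force: 20.0
clock: 58.7
tool_pos: [0.4336, -0.045, 0.1396]
eef_rot: [0.996, 0.09, -0.001, 0.0]
contact_force: [-0.1, 0.4, -2.0]
opening: 0.651
finger_force: 20.0
at [ 0.4336 -0.045   0.1396] yaw 10.3 q7 -1.8 tilt 0.07 t 58.7
first shift tool mm [  3.7  -0.5 115.6]
```

```bash
python3 -m pendant '[[1,[4,0,40],[0,0,0]],[1,[0,0,40],[0,0,0]],[1,[0,0,30],[0,0,0]],[1,[0,0,6],[0,0,0]],[1,[0,0,0],[0,0,0]],[1,[0,0,0],[0,0,0]]]'
python3 -c "
from h import *
to(.437,-.044,.024)"
```

```text
clock: 59.45
tool_pos: [0.4409, -0.0452, 0.0378]
eef_rot: [0.996, 0.09, -0.001, 0.002]
contact_force: [0.3, 0.5, -1.5]
opening: 0.651
finger_force: 20.0
at [ 0.4409 -0.0452  0.0378] yaw 10.4 q7 -2.18 tilt 0.24 t 59.45
first shift tool mm [-3.6 -1.9 13.8]
```

```bash
python3 -m pendant '[[1,[19,0,0],[0,0,0]],[1,[0,0,0],[0,0,0]],[1,[0,0,0],[0,0,0]]]'
python3 -c "
from h import *
to(.460,-.044,.024);print(r.get_state()['q'].round(2))"
```

```text
clock: 59.82
tool_pos: [0.4587, -0.0416, 0.0377]
eef_rot: [0.996, 0.091, -0.002, 0.002]
contact_force: [0.0, -0.4, -2.1]
opening: 0.656
finger_force: 20.0
at [ 0.4587 -0.0416  0.0377] yaw 10.4 q7 -2.18 tilt 0.28 t 59.83
first shift tool mm [ 0.9  2.6 13.8] 
[ 0.05  0.87 -0.11  2.19  0.78  0.12 -2.18]
```

```bash
python3 -m pendant '[[1,[1,2,7],[0,0,0]],[1,[0,0,6],[0,0,0]],[1,[0,0,0],[0,0,0]]]'
python3 -c "
from h import *
to(.460,-.044,.024);print(r.get_state()['q'].round(2))"
```

```text
clock: 60.2
tool_pos: [0.4601, -0.0429, 0.0238]
eef_rot: [0.996, 0.091, -0.002, 0.002]
contact_force: [-0.4, -0.1, -2.1]
opening: 0.654
finger_force: 20.0
at [ 0.4601 -0.0429  0.0238] yaw 10.5 q7 -2.19 tilt 0.33 t 60.2
first shift tool mm [-0.3  1.  -0.2] 
[ 0.03  0.9  -0.07  2.18  0.8   0.08 -2.19]
```

```bash
python3 -m pendant '[[1,[0,0,1.5],[0,0,0]],[1,[0,0,0],[0,0,0]],[-0.8,[0,0,0],[0,0,0]],[-0.8,[0,0,0],[0,0,0]],[-0.8,[0,0,0],[0,0,0]],[-0.8,[0,0,0],[0,0,0]]]'
python3 -m pendant '[[-0.8,[0,0,-40],[0,0,0]],[-0.8,[0,0,-50],[0,0,0]],[-1,[0,0,-60],[0,0,0]],[-1,[0,0,-30],[0,0,0]],[-1,[0,0,0],[0,0,0]]]'
python3 -c "
from h import *
s=snap('wrist','w11.png');blobs(s,(22,150,90),(34,255,255),.05,300)
screw(.4285,.0857,.2,78.4,8)"
```

```text
clock: 60.95
tool_pos: [0.4608, -0.043, 0.0231]
eef_rot: [0.996, 0.091, -0.001, 0.002]
contact_force: [-0.6, 0.5, -0.1]
opening: 0.901
finger_force: 0.0
clock: 61.58
tool_pos: [0.4624, -0.0425, 0.2049]
eef_rot: [0.996, 0.09, 0.001, 0.002]
contact_force: [0.3, -0.7, -0.5]
opening: 1.002
finger_force: 0.0
at [ 0.4614 -0.0427  0.2034] yaw 10.4 q7 -1.96 t 61.62 | 8 x [  7.6 -15.8   0.4] tz -8.50 len 17.6
```

```bash
python3 -c "
from h import *
s=snap('wrist');t=snap('top')
for k in (s,t):
    u=proj(k,[[.46,-.043,.05]])[0].round().astype(int);print(u)
    h=cv2.cvtColor(k['img'],cv2.COLOR_RGB2HSV);print(h[u[1],u[0]],k['img'][u[1],u[0]])
    blobs(k,(18,130,70),(36,255,255),.05,50)
"
```

```text
[252 173]
[ 29 150 247] [247 242 102]
blob [85. 12.] [41, 0, 85, 26, 445] [0.5815 0.132  0.05  ]
blob [244.   9.] [227, 0, 35, 22, 607] [ 0.6072 -0.0086  0.05  ]
blob [330.  57.] [312, 40, 37, 35, 1032] [ 0.5823 -0.0942  0.05  ]
blob [253. 169.] [225, 142, 56, 55, 2396] [ 0.4638 -0.043   0.05  ]
blob [437. 315.] [421, 288, 28, 55, 638] [ 0.3176 -0.308   0.05  ]
[286 220]
[28 84 82] [82 80 55]
blob [271. 158.] [265, 152, 13, 14, 152] [ 0.6162 -0.0039  0.05  ]
blob [307. 172.] [301, 166, 14, 13, 141] [ 0.5825 -0.097   0.05  ]
```

The tin stands upright in the tray. Next is the jar.

```bash
python3 -m pendant '[[-1,[7.6,-15.8,0],[0,0,-8.5]],[-1,[7.6,-15.8,0],[0,0,-8.5]],[-1,[7.6,-15.8,0],[0,0,-8.5]],[-1,[7.6,-15.8,0],[0,0,-8.5]],[-1,[7.6,-15.8,0],[0,0,-8.5]],[-1,[7.6,-15.8,0],[0,0,-8.5]],[-1,[7.6,-15.8,0],[0,0,-8.5]],[-1,[7.6,-15.8,0],[0,0,-8.5]]]'
python3 -m pendant '[[-1,[0,0,0],[0,0,0]],[-1,[0,0,0],[0,0,0]],[-1,[0,0,0],[0,0,0]]]'
python3 -c "
from h import *
screw(.4282,.086,.063,78.3,3)"
```

```text
clock: 62.72
tool_pos: [0.4269, 0.0862, 0.201]
eef_rot: [0.773, 0.634, -0.003, -0.0]
contact_force: [0.3, 0.1, 0.3]
opening: 0.997
finger_force: 0.0
clock: 63.1
tool_pos: [0.4284, 0.0851, 0.2022]
eef_rot: [0.776, 0.631, -0.002, 0.001]
contact_force: [-0.1, 0.2, -0.3]
opening: 1.001
finger_force: 0.0
at [0.4284 0.0851 0.2022] yaw 78.3 q7 -1.35 t 63.1 | 3 x [ 0.3 -0.1 46.4] tz -0.01 len 46.4
```

```bash
python3 -m pendant '[[-1,[1,0,46],[0,0,0]],[-1,[0,0,46],[0,0,0]],[-1,[0,0,47],[0,0,0]],[-1,[0,0,0],[0,0,0]]]'
python3 -c "
from h import *
to(.4282,.086,.0628)"
python3 -m pendant '[[1,[0,0,0],[0,0,0]],[1,[0,0,0],[0,0,0]],[1,[0,0,0],[0,0,0]],[1,[0,0,0],[0,0,0]],[1,[0,0,0],[0,0,0]],[1,[0,0,0],[0,0,0]]]' 25
python3 -m pendant '[[1,[0,0,-20],[0,0,0]],[1,[0,0,-40],[0,0,0]],[1,[0,0,-50],[0,0,0]],[1,[0,0,-40],[0,0,0]],[1,[0,0,0],[0,0,0]],[1,[0,0,0],[0,0,0]]]'
python3 -c "
from h import *
screw(.5002,-.2456,.21,78.4,8)"
```

```text
clock: 63.6
tool_pos: [0.4267, 0.0852, 0.0616]
eef_rot: [0.775, 0.632, -0.005, 0.0]
contact_force: [-0.4, 0.1, 0.9]
opening: 0.998
finger_force: 0.0
at [0.4267 0.0852 0.0616] yaw 78.4 q7 -1.81 tilt 0.56 t 63.6
first shift tool mm [ 1.1  1.3 -1.2] 
clock: 64.35
tool_pos: [0.4287, 0.0863, 0.0646]
eef_rot: [0.775, 0.632, -0.001, 0.001]
contact_force: [-0.3, -1.3, 8.1]
opening: 0.651
finger_force: 25.0
clock: 65.1
tool_pos: [0.4276, 0.0859, 0.2127]
eef_rot: [0.775, 0.632, -0.003, 0.001]
contact_force: [-0.5, -0.1, -3.4]
opening: 0.648
finger_force: 25.0
at [0.4276 0.0859 0.2127] yaw 78.4 q7 -1.29 t 65.1 | 8 x [-38.8  17.2   0.3] tz 0.00 len 42.4
```

```bash
python3 -m pendant '[[1,[-38.8,17.2,0],[0,0,0]],[1,[-38.8,17.2,0],[0,0,0]],[1,[-38.8,17.2,0],[0,0,0]],[1,[-38.8,17.2,0],[0,0,0]],[1,[-38.8,17.2,0],[0,0,0]],[1,[-38.8,17.2,0],[0,0,0]],[1,[-38.8,17.2,0],[0,0,0]],[1,[-38.8,17.2,0],[0,0,0]]]'
python3 -m pendant '[[1,[0,0,0],[0,0,0]],[1,[0,0,0],[0,0,0]],[1,[0,0,0],[0,0,0]],[1,[0,0,0],[0,0,0]],[1,[0,0,0],[0,0,0]]]'
python3 -c "
from h import *
to(.5002,-.2456,.135,78.4)"
```

```text
clock: 66.1
tool_pos: [0.4997, -0.2461, 0.2122]
eef_rot: [0.775, 0.632, -0.003, -0.001]
contact_force: [1.4, 0.9, -2.3]
opening: 0.653
finger_force: 25.0
clock: 66.72
tool_pos: [0.5009, -0.2443, 0.2148]
eef_rot: [0.774, 0.633, -0.002, 0.001]
contact_force: [-0.4, 1.4, -2.3]
opening: 0.653
finger_force: 25.0
at [ 0.5009 -0.2443  0.2148] yaw 78.5 q7 -0.52 tilt 0.26 t 66.72
first shift tool mm [-1.  -0.3 79.8] then turn tz 0.1
 or turn first then shift [-1.4 -0.4 79.8]
```

```bash
python3 -m pendant '[[1,[-1,0,40],[0,0,0]],[1,[0,0,40],[0,0,0]],[1,[0,0,0],[0,0,0]],[1,[0,0,0],[0,0,0]]]'
python3 -c "
from h import *
to(.5002,-.2456,.08,78.4)"
python3 -m pendant '[[1,[0,0,10],[0,0,0]],[1,[0,0,10],[0,0,0]],[1,[0,0,10],[0,0,0]],[1,[0,0,0],[0,0,0]]]'
python3 -c "
from h import *
to(.5002,-.2456,.08,78.4)"
```

```text
clock: 67.22
tool_pos: [0.5016, -0.2459, 0.136]
eef_rot: [0.775, 0.632, -0.001, 0.001]
contact_force: [0.3, -1.1, -2.0]
opening: 0.65
finger_force: 25.0
at [ 0.5016 -0.2459  0.136 ] yaw 78.4 q7 -0.63 tilt 0.22 t 67.22
first shift tool mm [ 0.2 -1.5 56. ] then turn tz 0.0
 or turn first then shift [-0.  -1.4 56. ]
clock: 67.72
tool_pos: [0.4997, -0.2462, 0.1037]
eef_rot: [0.775, 0.632, -0.003, -0.0]
contact_force: [0.2, 0.3, -2.9]
opening: 0.651
finger_force: 25.0
at [ 0.4997 -0.2462  0.1037] yaw 78.4 q7 -0.67 tilt 0.3 t 67.72
first shift tool mm [ 0.8  0.4 23.7] then turn tz 0.0
 or turn first then shift [ 0.7  0.4 23.7]
```

It's inside the lane without touching (bottom about 39 mm up). I'll lower the rest of the way.

```bash
python3 -m pendant '[[1,[0,0,10],[0,0,0]],[1,[0,0,10],[0,0,0]],[1,[0,0,5],[0,0,0]],[1,[0,0,2],[0,0,0]],[1,[0,0,0],[0,0,0]]]'
python3 -c "
from h import *
to(.5002,-.2456,.077,78.4)"
```

```text
clock: 68.35
tool_pos: [0.5004, -0.2463, 0.0776]
eef_rot: [0.775, 0.632, -0.002, 0.001]
contact_force: [-0.4, -0.4, -2.6]
opening: 0.651
finger_force: 25.0
at [ 0.5004 -0.2463  0.0776] yaw 78.4 q7 -0.72 tilt 0.25 t 68.35
first shift tool mm [ 0.6 -0.3  0.6] then turn tz 0.0
 or turn first then shift [ 0.6 -0.3  0.6]
```

```bash
python3 -m pendant '[[1,[0,0,2],[0,0,0]],[1,[0,0,2],[0,0,0]],[1,[0,0,0],[0,0,0]]]'
python3 -m pendant '[[-1,[0,0,0],[0,0,0]],[-1,[0,0,0],[0,0,0]],[-1,[0,0,0],[0,0,0]],[-1,[0,0,0],[0,0,0]],[-1,[0,0,-40],[0,0,0]],[-1,[0,0,-50],[0,0,0]],[-1,[0,0,-50],[0,0,0]]]'
python3 -c "
from h import *
screw(.42,.03,.3,78.4,8)"
```

```text
clock: 68.72
tool_pos: [0.5007, -0.2465, 0.0766]
eef_rot: [0.775, 0.632, -0.002, 0.002]
contact_force: [-5.9, 1.2, 20.3]
opening: 0.651
finger_force: 25.0
clock: 69.6
tool_pos: [0.5004, -0.2457, 0.2149]
eef_rot: [0.775, 0.632, -0.002, 0.0]
contact_force: [0.7, -0.2, -0.0]
opening: 1.001
finger_force: 0.0
at [ 0.5004 -0.2457  0.2149] yaw 78.4 q7 -0.52 t 69.6 | 8 x [ 31.7 -16.8 -10.6] tz 0.01 len 37.4
```

```bash
python3 -m pendant '[[-1,[0,0,-10],[0,0,0]],[-1,[0,0,0],[0,0,0]],[-1,[0,0,0],[0,0,0]]]'
python3 - <<'E'
from h import *
s=snap('wrist','w12.png');t=snap('top','t6.png')
h=cv2.cvtColor(s['img'],cv2.COLOR_RGB2HSV)
m=(h[...,2]<80).astype(np.uint8); m[228:]=0
n,l,st,c=cv2.connectedComponentsWithStats(m)
print('dark',[(st[i].tolist(),plane(s,[c[i]],.11)[0].round(4)) for i in range(1,n) if st[i,4]>400])
blobs(s,(0,170,90),(8,255,255),.057,300)
print('cover');h=cv2.cvtColor(t['img'],cv2.COLOR_RGB2HSV)
A=np.array([.595,.2525])
for ang in (-190,-185,-175,-160,-147,-134,-119,-109,-104):
    p=A+.11*np.array([np.cos(np.radians(ang)),np.sin(np.radians(ang))]);u=proj(t,[[*p,.062]])[0].round().astype(int);print(ang,u,h[u[1],u[0]])
E
```

```text
clock: 69.97
tool_pos: [0.4996, -0.2459, 0.222]
eef_rot: [0.775, 0.632, -0.003, -0.0]
contact_force: [0.0, 0.1, 0.9]
opening: 0.998
finger_force: 0.0
dark [([111, 0, 22, 64, 540], array([ 0.4232, -0.1019,  0.11  ])), ([130, 36, 227, 34, 684], array([ 0.5138, -0.138 ,  0.11  ])), ([226, 151, 59, 61, 2861], array([ 0.501, -0.244,  0.11 ]))]
blob [308. 249.] [285, 228, 47, 43, 1617] [ 0.5422 -0.3553  0.057 ]
cover
-190 [161 207] [ 17 130 194]
-185 [165 208] [ 17 127 201]
-175 [172 208] [ 17 127 191]
-160 [183 205] [ 17 126 186]
-147 [192 201] [ 16 123 174]
-134 [200 195] [ 16 131 165]
-119 [207 186] [ 16 127 168]
-109 [211 179] [ 17 127 166]
-104 [212 176] [ 17 125 174]
```

```bash
python3 -m pendant '[[-1,[31,-17,0],[0,0,0]],[-1,[31,-17,0],[0,0,0]],[-1,[31,-17,0],[0,0,0]],[-1,[31,-17,0],[0,0,0]],[-1,[31,-17,0],[0,0,0]],[-1,[0,0,0],[0,0,0]],[-1,[0,0,0],[0,0,0]]]'
python3 - <<'E'
from h import *
s=snap('wrist','w13.png');t=snap('top')
for z in (.033,.06): 
  for k in (s,t): print(z);blobs(k,(18,130,70),(36,255,255),z,80)
h=cv2.cvtColor(s['img'],cv2.COLOR_RGB2HSV)
for p in [(.512,-.010,.033),(.506,-.089,.033)]:
    u=proj(s,[p])[0].round().astype(int);print(u,h[u[1],u[0]] if 0<=u[1]<384 else '')
E
```

```text
clock: 70.95
tool_pos: [0.4485, -0.0777, 0.2226]
eef_rot: [0.775, 0.632, -0.003, 0.001]
contact_force: [-0.7, -0.5, -0.1]
opening: 0.999
finger_force: 0.0
0.033
blob [396.  65.] [376, 49, 39, 33, 1015] [ 0.6158 -0.005   0.033 ]
blob [260. 131.] [233, 104, 54, 55, 2350] [ 0.462  -0.0447  0.033 ]
blob [372. 155.] [356, 140, 32, 31, 756] [ 0.5823 -0.0965  0.033 ]
blob [ 67. 299.] [61, 289, 14, 21, 105] [ 0.1546 -0.2163  0.033 ]
blob [ 61. 332.] [57, 324, 10, 18, 101] [ 0.1196 -0.272   0.033 ]
blob [464. 361.] [433, 354, 63, 17, 587] [ 0.7041 -0.4518  0.033 ]
blob [346. 368.] [334, 365, 29, 8, 144] [ 0.5223 -0.4218  0.033 ]
blob [399. 367.] [389, 364, 24, 8, 151] [ 0.6037 -0.4387  0.033 ]
blob [243. 369.] [231, 366, 30, 9, 175] [ 0.3683 -0.3902  0.033 ]
blob [298. 369.] [287, 366, 26, 7, 121] [ 0.4496 -0.4067  0.033 ]
0.033
blob [271. 158.] [265, 152, 13, 14, 150] [ 0.6189 -0.0045  0.033 ]
blob [306. 171.] [301, 166, 13, 12, 106] [ 0.5875 -0.0968  0.033 ]
blob [285. 219.] [275, 208, 21, 23, 413] [ 0.4621 -0.0427  0.033 ]
0.06
blob [396.  65.] [376, 49, 39, 33, 1015] [ 0.6037 -0.0042  0.0
[... 156 characters left out ...]
 [61, 289, 14, 21, 105] [ 0.1797 -0.1985  0.06  ]
blob [ 61. 332.] [57, 324, 10, 18, 101] [ 0.1475 -0.2497  0.06  ]
blob [464. 361.] [433, 354, 63, 17, 587] [ 0.6849 -0.415   0.06  ]
blob [346. 368.] [334, 365, 29, 8, 144] [ 0.5177 -0.3874  0.06  ]
blob [399. 367.] [389, 364, 24, 8, 151] [ 0.5925 -0.403   0.06  ]
blob [243. 369.] [231, 366, 30, 9, 175] [ 0.3761 -0.3584  0.06  ]
blob [298. 369.] [287, 366, 26, 7, 121] [ 0.4509 -0.3735  0.06  ]
0.06
blob [271. 158.] [265, 152, 13, 14, 150] [ 0.6146 -0.0035  0.06  ]
blob [306. 171.] [301, 166, 13, 12, 106] [ 0.584  -0.0936  0.06  ]
blob [285. 219.] [275, 208, 21, 23, 413] [ 0.4617 -0.0407  0.06  ]
[299  90] [ 11 129 127]
[305 162] [ 12 129 130]
```

The two views agree at floor height for both feet, and the knobs are in place.

```bash
python3 -c "
from plant import r
print(r.finish_job())"
```

```text
the job is handed in; nothing more can be done
None
```

I handed in the job after about 71 s: by the camera measurements, both brass feet, both walnut knobs and the upright wax tin are in the tray, the amber jar stands back in its own lane and the cover is squarely in the opening; the hand-in returned no verdict.

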